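Seat a plug-in module with the dock's ejector levers

TASK

Take the longer of the two upright modules out of the storage rack, lower it (do not drop it) into the guide channel of the bench dock, let go, then swing the dock's two ejector levers inward to draw it down until both of its ends are fully home on the hidden seat. Work the levers turn and turn about, part of the swing at a time, so that in the dock the module never tips by more than about 4 degrees, and do not force anything. Leave the short module, the oil bottle, the tin and the steel block where they are.

Things in the scene. Friction and masses are not known exactly. Their poses are not given: they have to be found in the camera images.
- module: The long plug-in module, an upright board, same both ways round, 0.35 kg. Aluminium lower part 120 mm long (own y), 14 thick (x), 45 tall (z); on it a dark card 100 long, 10 thick, up to 95 mm, leaving a level 10 mm shoulder at each end; grip bar on top. Origin: centre of its underside. It starts in either slot of the rack, underside 8 mm over the bench; slots 18 wide, 38 mm high.
- module_grip (a point): Centre of the long module's aluminium grip bar: 16 mm thick (module x), 76 mm long (module y), 22 mm tall; 103 mm over the module's underside. Grasp it here from above, fingers closing along module x.
- module_end_a (a point): On the underside of the long module, 55 mm from its middle along own +y.
- module_end_b (a point): On the underside of the long module, 55 mm from its middle along own -y.
- short_module: The short module, to be left alone: like the long one but its lower part is 90 mm long and its card 70 mm. Origin: centre of its underside. Stands in the other slot of the rack, 80 mm from the long one.
- dock: Bench dock, fixed: aluminium base 74 x 200 x 10 mm, length along own y, z up, origin on the bench under its middle. On it a guide channel 17 mm wide (x), 126 mm long (y), open at the top, walls 48 mm over the bench, flared lips to 54 mm. Open levers rise to 125 mm. Lever pivots at y = +/-78.5 mm, 65 mm over the bench.
- dock_rest (a point): Middle of the channel at the height (27 mm over the bench) where the underside of the unseated module rests on two sprung brass plungers, 32 mm either side of here. Each plunger pushes up with 5 N there, rising to about 12 N when fully pressed.
- seat: The hard stop inside the channel, hidden when the module is in: a flat black bar under the module. Its origin is on its top face, under the dock's middle, 16 to 19 mm over the bench, set differently each time. The module is home when its underside lies on it.
- lever_a (a joint): Ejector lever at the dock's +y end, rad: grows outward (to dock +y), stop at 1.3; starts 1.1 to 1.25. Handle upright at 0.4, leans inward below. Stays where left (stiff hinge, 0.36 N m). Swung inward, its hook clears the module's path down to 1.1, meets the shoulder at about 0.5, then draws that end down 22 mm per rad. Home is felt as a hard stop, at about 0 to 0.17 as the seat lies.
- lever_a_hook (a point): Round nose (4 mm radius) of the hook of lever a, 22 mm inward of its pivot; level with the pivot at lever angle 0.
- lever_a_tip (a point): Centre of the black crossbar at the handle's end of lever a, 65 mm from its pivot: a free-turning sleeve 16 mm in diameter, 34 mm long along dock x. Push it inward from outside with 5 to 12 N.
- lever_b_hook (a point): The same nose of lever b.
- lever_b (a joint): The same for the lever at the dock's -y end; grows as its handle leans towards dock -y.
- lever_b_tip (a point): The same crossbar of lever b.
- oil_bottle: Bystander: pale plastic oil bottle with a red spout, 46 mm in diameter, 150 mm tall, origin under its middle.
- paste_tin: Bystander: round flat tin, 64 mm in diameter, 35 mm tall, origin under its middle.
- setup_block: Bystander: steel block with holes, 51 x 76 x 25 mm, origin under its middle.

How it is judged (in metres and radians):
On the way:
1. the long module stands in the dock's guide channel, let go, both levers still open (over 0.7 rad) (horizontal distance between module and dock below 0.012 m and z of module in the frame of dock below 0.034 m and angle between the y axis of module and the y axis of dock, either way round below 0.12 rad and contact force between the fingers and module below 0.2 N and value of joint each of lever_a, lever_b above 0.7 rad), for 0.2 s.
At the end, for the whole second after the job is handed in: Both underside ends of the long module are within 2 mm of the seat's top face, in the dock's channel (within 12 mm of its middle and 0.12 rad of its length) and at rest, both levers swung in (under 0.3 rad) (z of each of module_end_a, module_end_b in the frame of seat below 0.002 m and horizontal distance between module and dock below 0.012 m and z of module in the frame of dock below 0.034 m and angle between the y axis of module and the y axis of dock, either way round below 0.12 rad and value of joint each of lever_a, lever_b below 0.3 rad and angle between module's own z axis and vertical below 0.1 rad and linear speed of module below 0.02 m/s); the robot touches nothing.
It fails at once if the module tips by more than 0.08 rad (4.6 degrees) along the dock while it stands let go in the channel (z of module in the frame of dock below 0.034 m and horizontal distance between module and dock below 0.015 m and contact force between the fingers and module below 0.2 N and (angle between module_end_a's own y axis and vertical below 1.4908 rad or angle between module_end_a's own y axis and vertical above 1.6508 rad)).
It fails at once if the module is dropped into the dock (falls faster than 0.5 m/s there, not held) (horizontal distance between module and dock below 0.06 m and linear speed of module above 0.5 m/s and contact force between the fingers and module below 0.2 N).
It fails at once if the fingers press on the dock or its levers with more than 45 N (contact force between the fingers and dock above 45 N).
It fails at once if the short module, oil bottle, tin or steel block is displaced by more than 20 mm (distance of any of short_module, oil_bottle, paste_tin, setup_block from where it was at the start of the episode above 0.02 m).
It also fails if it takes over 64 s, if anything falls off the work surface, if the arm or the gripper's body presses on something with over 40 N, if the wrist force passes 120 N, or if a joint passes its speed limit or range.

ROBOT

A 7-joint arm with a two-finger parallel gripper is mounted at the origin on a cart in front of the work surface, level with it; the furniture and walls round the work are solid. World frame = base frame: x ahead of the robot, y to its left, z up, the work surface at z = 0. Lengths are in mm, angles in rad, forces in N, time in s.
With the tool pointing down it reaches from about 425 to 950 mm from the base axis. Payload 4.7 kg.
Tool frame: the origin (TCP) lies at the very end of the fingers, on their centre line; the grasp point (between the pads) lies 19 mm behind it; z points along the fingers, y is the line along which they close (so a half turn about z gives the same grasp; the last joint's range is limited). The gripper opens to 85 mm and grips with 20 to 120 N. Pads are 22 mm wide; open, the fingers measure 114 mm over their backs; the gripper's body (76 mm by 85 mm) begins 54 mm behind the grasp point. The pads swing forward as they close: fully open they stand 13 mm farther back than shut.
Start: joints at [-1.17, 0.469, -0.049, 1.532, 0.024, 1.141, -0.082], TCP at [281.228, 613.644, 231.335] pointing down, gripper open.
Joint ranges: [-2.59, 2.59], [-0.33, 1.99], [-1.39, 1.29], [0.1, 2.45], [-1.04, 4.18], [0.21, 1.99], [-2.66, 2.66]. Speed limits (rad/s): [2.57, 2.57, 3.14, 3.14, 3.14, 3.14, 3.14].

INTERFACE

Orientations are given as a 3x3 rotation matrix whose columns are the frame's x, y, z axes.
In Python, from plant import robot gives the robot as it stands.
- The arm moves only by the tool move_arm, never from a script. Its argument "targets" is a list of rows, each an object of numbers: "dx", "dy", "dz": the shift along the tool's x, y, z in mm; "rx", "ry", "rz": the turn, a rotation vector about the tool's x, y, z in rad; "grip": the finger opening in mm, from 0 to 85.4. In form: [{"dx": .., "dy": .., "dz": .., "rx": .., "ry": .., "rz": .., "grip": ..}, ...]. A call has exactly 5 rows; each row is the pose to reach, as a shift and turn from the pose commanded when the call began, along the tool's axes at that moment; what a row does not reach only later rows make up. A row lasts 1/8 s, in which the tool goes at most 62.5 mm and 10.7 degrees, less where a joint would pass 70% of its speed; a pose out of reach is approached as far as the arm can. A call with a gripper value outside its range is refused whole. The fingers move at their own pace and stop on an object; the grip force is fixed at half the most. Time passes only in rows, so rows that repeat a pose let the fingers close, or fill a call up. It gives the time, the measured TCP pose, the force, the opening and the grip force at its end, in the units of the state.
- robot.sense(): the state, without advancing time (a new reading comes with each control period).
- robot.capture(name): name is "side" or "top" or "wrist"; returns a dict with "color" (400x640x3 uint8, red, green, blue), "z_map" (400x640 float32, mm along the optical axis (not along the pixel's ray), 0 where there is no reading), "fx", "fy", "cx", "cy" (pixels), "rvec" (rotation vector, rad) and "tvec" (3), from world to camera coordinates, as OpenCV has them. Camera axes: x right, y down, z forward; pixel columns grow to the right and rows downward; lengths in mm; the calibration is good to about 2 mm. A picture is of the moment at which its call begins.
- robot.hand_in(): hands the job in; it is judged then, once.
The state is a dict: "time": time; "joints": joint angles; "joint_vel": joint speeds; "effort": joint torques, N m; "tool_pos": TCP position; "tcp_rot": TCP orientation; "force": force on the tool from outside, world axes, zero at the start; "wrist_torque": the same for the moment, N m; "opening": opening from 0.0 (shut) to 1.0 (fully open); "grip_force": force on a finger pad.
Only numpy, scipy, OpenCV 4.12 (cv2) and the standard library are available. Lean on these libraries where they do the work, as an engineer would, in place of code of your own. Each camera call takes 0.05 s, during which the arm holds its last target. There are 200 camera calls.

## Working session

There is one attempt and no reset: what is moved stays moved. The work goes in short steps, Python scripts to look and compute and a tool call to move; the robot and the scene stay as the last step left them, time stands still between calls to the robot, and variables do not carry over. Pictures are saved under pics/ and viewed, at most 10 in all, crops included, and the job is handed in when it is done.

Besides the shell and the picture viewer there is one more tool, called after "Request:" as name(argument=value, ...), one argument or row to a line, values as JSON. move_arm: Moves the arm, as the interface text tells. Its arguments: {"type":"object","properties":{"targets":{"type":"array"}},"required":["targets"]}

```bash
mkdir -p pics; cat > h.py <<'E'
import numpy as np, cv2
from plant import robot
def cap(n):
    c=robot.capture(n); R,_=cv2.Rodrigues(np.array(c['rvec'],float)); c['R']=R; c['t']=np.array(c['tvec'],float).reshape(3); return c
def cloud(c):
    z=c['z_map'].astype(float); v,u=np.mgrid[:z.shape[0],:z.shape[1]]
    P=np.stack([(u-c['cx'])/c['fx']*z,(v-c['cy'])/c['fy']*z,z],-1)
    W=(P-c['t'])@c['R']; W[z<=0]=np.nan; return W
def ray(c,u,v,h):
    d=c['R'].T@np.array([(u-c['cx'])/c['fx'],(v-c['cy'])/c['fy'],1]); o=-c['R'].T@c['t']
    return o+d*(h-o[2])/d[2]
def save(c,name,box=None,s=1):
    im=c['color'][...,::-1]
    if box: im=im[box[1]:box[3],box[0]:box[2]]
    cv2.imwrite('pics/'+name,cv2.resize(im,None,fx=s,fy=s))
E
python3 - <<'E'
from h import *
s=robot.sense(); print(s['time'],s['tool_pos'],np.round(s['tcp_rot'],3),s['force'])
a=cap('top');b=cap('side');np.save('top.npy',a,allow_pickle=True);np.save('side.npy',b,allow_pickle=True)
cv2.imwrite('pics/a.png',np.vstack([a['color'],b['color']])[...,::-1][:, :])
im=cv2.imread('pics/a.png');cv2.imwrite('pics/a.png',cv2.resize(im,(480,600)))
save(a,'top.png');
for c in(a,b): print(-c['R'].T@c['t'],c['fx'],(c['z_map']>0).mean())
W=cloud(a)
for u,v in((100,200),(320,200),(500,200),(320,50),(320,350)): print(u,v,W[v,u])
E
```

```text
0.0 [280.99587477 613.07397688 230.22024393] [[-0.909  0.417 -0.001]
 [ 0.417  0.909 -0.002]
 [-0.    -0.002 -1.   ]] [ 0.27586442 -0.05067821 -0.40173851]
[ 308.10138398   83.43808533 1478.0628164 ] 465.9013337864504 0.99590234375
[ 554.33479469 -983.29060929  701.92646995] 415.1623258906893 0.99598046875
100 200 [5.69778300e+02 8.31053553e+02 8.18804686e-01]
320 200 [ 5.63922817e+02  1.16778688e+02 -4.15503176e-01]
500 200 [ 717.74744793 -802.39948826 -935.59078019]
320 50 [1107.48994386  115.41351872  -45.44526002]
320 350 [100.56257218 118.74169346   3.69471776]
```

View pics/top.png

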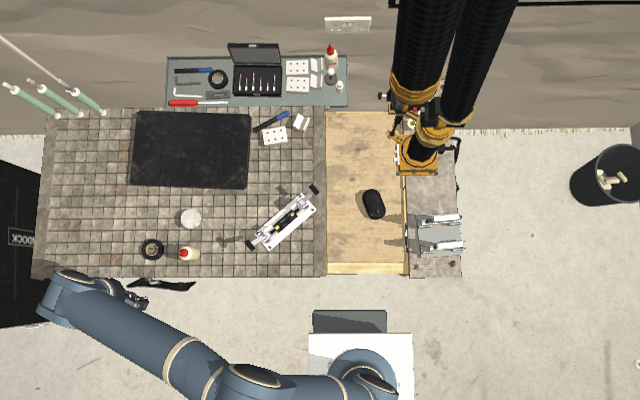

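The top view shows the dock at about (283,221), with crossbars at (314,190) and (250,245). The rack with both modules is at about (438,235), the oil bottle at (188,253) and the tin at (190,218). Next I'll take crops and depth.

```bash
python3 - <<'E'
from h import *
a=np.load('top.npy',allow_pickle=True).item();b=np.load('side.npy',allow_pickle=True).item()
A=a['color'][165:285,220:480]; A=cv2.resize(A,(780,360))
B=cv2.resize(b['color'],(384,240)); 
W=cloud(a)
# rack region slices
def rect(m,W,name):
    p=W[m][:,:2].astype(np.float32); 
    if len(p)<5: print(name,len(p));return
    print(name,len(p),cv2.minAreaRect(p), 'z',np.nanmedian(W[m][:,2]))
Z=np.nan_to_num(W[...,2],nan=-999)
reg=np.zeros(Z.shape,bool);reg[205:268,400:475]=1
for lo,hi in((105,125),(88,105),(30,50)):
    m=reg&(Z>lo)&(Z<hi); n,l=cv2.connectedComponents(m.astype(np.uint8))
    for i in range(1,n):
        if (l==i).sum()>15: rect(l==i,W,('rack',lo,hi))
reg[:]=0;reg[165:270,235:325]=1
for lo,hi in((42,60),(85,140),(6,14)):
    m=reg&(Z>lo)&(Z<hi); n,l=cv2.connectedComponents(m.astype(np.uint8))
    for i in range(1,n):
        if (l==i).sum()>10: rect(l==i,W,('dock',lo,hi))
cv2.imwrite('pics/b.png',np.vstack([A,np.hstack([B,cv2.resize(b['color'][60:260,200:530],(396,240))])])[...,::-1])
E
```

```text
('rack', 105, 125) 138 ((487.9168395996094, -257.20672607421875), (15.9613618850708, 84.35235595703125), 4.796661853790283) z 121.49519136077157
('rack', 105, 125) 131 ((408.04693603515625, -259.01153564453125), (16.119361877441406, 74.17692565917969), 4.95508337020874) z 120.86996592388813
('rack', 30, 50) 63 ((484.5643310546875, -213.8669891357422), (28.713882446289062, 53.69221115112305), 5.43853759765625) z 37.76330339928887
('rack', 30, 50) 29 ((481.5933837890625, -300.4720458984375), (6.797912120819092, 37.66746520996094), 1.3355097770690918) z 39.852834881975625
('rack', 30, 50) 32 ((414.8427429199219, -211.6801300048828), (29.05621910095215, 23.108047485351562), 57.82864761352539) z 39.77767276154388
('rack', 30, 50) 21 ((400.9248046875, -301.2214660644531), (25.900426864624023, 5.7085442543029785), 88.37696075439453) z 39.092596203244234
('rack', 30, 50) 27 ((393.80682373046875, -216.97903442382812), (6.558480262756348, 42.56525802612305), 7.517470836639404) z 38.23484730145636
('dock', 42, 60) 73 ((530.4976196289062, 186.69003295898438), (36.020538330078125, 29.835102081298
[... 474 characters left out ...]

('dock', 85, 140) 104 ((421.0824279785156, 311.64453125), (34.76728439331055, 44.09575653076172), 39.39773941040039) z 114.17091031346621
('dock', 6, 14) 197 ((527.94287109375, 234.3057861328125), (24.476581573486328, 162.95606994628906), 42.53219223022461) z 10.184664926206457
('dock', 6, 14) 400 ((475.498779296875, 218.36683654785156), (48.449363708496094, 211.49481201171875), 41.2090950012207) z 10.093636092795201
('dock', 6, 14) 23 ((460.2783203125, 309.6054382324219), (16.594114303588867, 31.095420837402344), 46.20161056518555) z 11.073068317309014
('dock', 6, 14) 15 ((366.9173278808594, 330.7822570800781), (19.11014747619629, 12.533408164978027), 89.47872924804688) z 7.185028315727298
```

View pics/b.png

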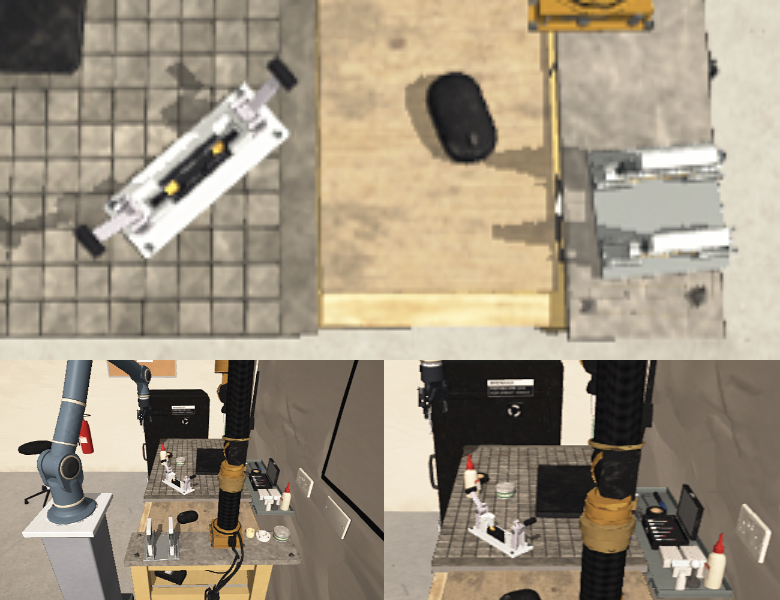

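The crop shows the dock channel, with the brass plungers between two open levers. In the rack, two upright boards stand at x≈408 and x≈488 with y≈-258. A solid post stands behind the rack. Next I'll check how close that post is and set up a move planner.

```bash
cat >> h.py <<'E'
def plan(x,y,z,yaw):
    """total shift/turn in current tool axes to reach TCP x,y,z with tool y at yaw deg (tool down)"""
    s=robot.sense(); R=np.array(s['tcp_rot']); a=np.radians(yaw)
    Y=np.array([np.cos(a),np.sin(a),0]); 
    if Y@R[:,1]<0: Y=-Y
    Z=np.array([0,0,-1.]); T=np.c_[np.cross(Y,Z),Y,Z]
    d=R.T@(np.array([x,y,z])-s['tool_pos']); r=cv2.Rodrigues(R.T@T)[0].ravel()
    print('t',s['time'],'pos',np.round(s['tool_pos'],1),'F',np.round(s['force'],1),'d',np.round(d,1),'r',np.round(r,3))
E
python3 - <<'E'
from h import *
a=np.load('top.npy',allow_pickle=True).item()
W=cloud(a);P=W.reshape(-1,3);P=P[np.isfinite(P[:,0])]
m=(P[:,2]>60)&(P[:,0]>300)&(P[:,1]<100)&(P[:,1]>-600)&(P[:,0]<1000)
Q=P[m]
for lo in(60,150,250,350,450,600):
    q=Q[(Q[:,2]>lo)&(Q[:,2]<lo+100)]
    if lo==60: q=q[q[:,0]>530]
    if len(q): print(lo,len(q),q.min(0),q.max(0))
plan(560,160,250,24.9)
b=np.load('side.npy',allow_pickle=True).item();save(b,'side_rack.png',(190,240,330,310),5)
E
```

```text
60 751 [ 648.10032636 -318.65677186   60.04505265] [772.7061944  -96.71532312 159.72796894]
150 327 [ 664.47412773 -222.70047846  150.38609188] [ 770.02138934 -100.84558949  249.14253796]
250 819 [ 656.39827394 -244.22260109  250.33833767] [777.78497715 -73.45328647 346.90151564]
350 938 [ 661.63536183 -255.05971522  351.30145677] [772.85718404 -35.91191947 449.63891182]
450 658 [ 656.30379839 -237.4229026   450.11508844] [712.92950204 -48.19423553 549.96761613]
600 1905 [ 639.73946163 -217.76937134  600.01559812] [714.40820502 -29.04672273 699.99239232]
t 0.1 pos [281.  613.1 230.4] F [-0.5  0.5 -0.5] d [-442.4 -295.7  -19.1] r [-0.002  0.001  0.706]
```

View pics/side_rack.png

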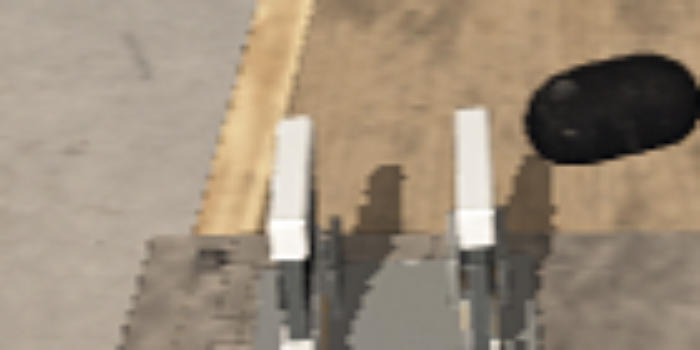

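The side crop shows the two boards end-on at about (292,230) and (475,225). It doesn't settle which is longer, so the wrist view will. The post stays beyond x≈648. Moving now.

Request:
move_arm(
  targets=[
    {"dx": -50, "dy": -33, "dz": -2, "rz": 0.08},
    {"dx": -100, "dy": -66, "dz": -5, "rz": 0.16},
    {"dx": -150, "dy": -100, "dz": -10, "rz": 0.24},
    {"dx": -200, "dy": -133, "dz": -15, "rz": 0.32},
    {"dx": -250, "dy": -166, "dz": -20, "rz": 0.4},
  ],
)

```text
validation failed for argument at $.ta...
```

```bash
python3 -c "
from h import *
plan(560,120,250,24.9);plan(448,-257,250,4.8)"
```

```text
t 0.1 pos [281.  613.1 230.4] F [-0.5  0.5 -0.5] d [-459.1 -332.1  -19. ] r [-0.002  0.001  0.706]
t 0.1 pos [281.  613.1 230.4] F [-0.5  0.5 -0.5] d [-514.3 -721.5  -18.3] r [-2.000e-03  1.000e-03  1.057e+00]
```

All seven keys are needed in each row.

Request:
move_arm(
  targets=[
    {"dx": -50, "dy": -33, "dz": -2, "rx": 0, "ry": 0, "rz": 0.08, "grip": 85},
    {"dx": -100, "dy": -66, "dz": -5, "rx": 0, "ry": 0, "rz": 0.16, "grip": 85},
    {"dx": -150, "dy": -100, "dz": -10, "rx": 0, "ry": 0, "rz": 0.24, "grip": 85},
    {"dx": -200, "dy": -133, "dz": -15, "rx": 0, "ry": 0, "rz": 0.32, "grip": 85},
    {"dx": -250, "dy": -166, "dz": -20, "rx": 0, "ry": 0, "rz": 0.4, "grip": 85},
  ],
)

```text
time: 0.72
tool_pos: [440.0, 356.6, 251.2]
tcp_rot: [[-0.673, 0.74, -0.0], [0.74, 0.673, -0.0], [0.0, -0.0, -1.0]]
force: [0.8, 0.9, -0.2]
opening: 0.995
grip_force: 0.0
```

```bash
python3 -c "
from h import *
plan(560,100,250,24.9);plan(448,-230,250,4.8)"
```

```text
t 0.725 pos [440.  356.6 251.2] F [ 0.8  0.9 -0.2] d [-270.5  -84.     1.2] r [-0.    -0.     0.304]
t 0.725 pos [440.  356.6 251.2] F [ 0.8  0.9 -0.2] d [-439.2 -388.9    1.3] r [-0.     0.     0.655]
```

Request:
move_arm(
  targets=[
    {"dx": -35, "dy": -12, "dz": 0, "rx": 0, "ry": 0, "rz": 0.03, "grip": 85},
    {"dx": -70, "dy": -24, "dz": 0, "rx": 0, "ry": 0, "rz": 0.06, "grip": 85},
    {"dx": -100, "dy": -35, "dz": 0, "rx": 0, "ry": 0, "rz": 0.1, "grip": 85},
    {"dx": -130, "dy": -46, "dz": 0, "rx": 0, "ry": 0, "rz": 0.12, "grip": 85},
    {"dx": -130, "dy": -46, "dz": 0, "rx": 0, "ry": 0, "rz": 0.12, "grip": 85},
  ],
)

```text
time: 1.35
tool_pos: [494.2, 228.6, 251.2]
tcp_rot: [[-0.577, 0.817, 0.0], [0.817, 0.577, -0.001], [-0.001, -0.0, -1.0]]
force: [-0.6, -0.8, -0.6]
opening: 0.992
grip_force: 0.0
```

```bash
python3 -c "
from h import *
c=cap('wrist');np.save('wd.npy',c,allow_pickle=True);save(c,'wd.png')
print(-c['R'].T@c['t'],c['R'],c['fx'],(c['z_map']>0).mean())
plan(560,60,250,10);plan(448,-230,250,4.8)"
```

```text
[450.12749678 291.79536867 394.55963005] [[ 8.16070226e-01  5.77952173e-01 -8.19893807e-04]
 [ 5.52157916e-01 -7.79228004e-01  2.96522095e-01]
 [ 1.70736705e-01 -2.42435563e-01 -9.55025641e-01]] 307.05230083059286 0.99591015625
t 1.4 pos [493.4 230.7 251.2] F [-0.3  0.7 -0.2] d [-177.7  -44.7    1.1] r [-0.    -0.     0.444]
t 1.4 pos [493.4 230.7 251.2] F [-0.3  0.7 -0.2] d [-349.  -304.1    1.2] r [-0.    -0.     0.535]
```

View pics/wd.png

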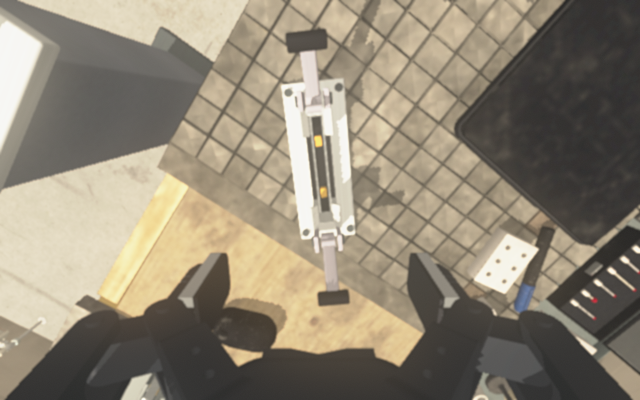

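The wrist view shows the dock. Its crossbars are at (307,41) and (333,297), the brass plungers at (318,142) and (323,190), and the black seat slot lies between them.

Request:
move_arm(
  targets=[
    {"dx": -45, "dy": -38, "dz": 0, "rx": 0, "ry": 0, "rz": 0.07, "grip": 85},
    {"dx": -90, "dy": -76, "dz": 0, "rx": 0, "ry": 0, "rz": 0.14, "grip": 85},
    {"dx": -135, "dy": -114, "dz": 0, "rx": 0, "ry": 0, "rz": 0.21, "grip": 85},
    {"dx": -180, "dy": -152, "dz": 0, "rx": 0, "ry": 0, "rz": 0.27, "grip": 85},
    {"dx": -225, "dy": -190, "dz": 0, "rx": 0, "ry": 0, "rz": 0.34, "grip": 85},
  ],
)

```text
time: 2.02
tool_pos: [469.5, -62.1, 251.4]
tcp_rot: [[-0.278, 0.961, 0.001], [0.961, 0.278, 0.001], [0.001, 0.001, -1.0]]
force: [0.4, -0.3, 0.3]
opening: 0.996
grip_force: 0.0
```

```bash
python3 - <<'E'
from h import *
plan(448,-210,250,4.8)
c=np.load('wd.npy',allow_pickle=True).item()
hsv=cv2.cvtColor(c['color'],cv2.COLOR_RGB2HSV); im=c['color'].astype(int)
roi=np.zeros(hsv.shape[:2],bool);roi[120:215,300:345]=1
m=roi&(hsv[...,1]>140)&(hsv[...,2]>140)
n,l,st,ce=cv2.connectedComponentsWithStats(m.astype(np.uint8))
p=[ray(c,*ce[i],27) for i in range(1,n) if st[i,4]>8]; print('plungers',[st[i,4] for i in range(1,n)],np.round(p,1))
W=cloud(c);Z=np.nan_to_num(W[...,2],nan=-99)
for nm,box in(('a',(15,60,270,345)),('b',(280,315,305,360))):
    r=np.zeros_like(roi);r[box[0]:box[1],box[2]:box[3]]=1
    mm=r&(im.max(-1)<70)&(Z>80); q=W[mm]; print('bar',nm,len(q),np.round(cv2.minAreaRect(q[:,:2].astype(np.float32)),1) if 0 else cv2.minAreaRect(q[:,:2].astype(np.float32)),'z',np.percentile(q[:,2],[5,50,95]), 'mean',q.mean(0))
r=np.zeros_like(roi);r[70:250,270:360]=1
q=W[r&(Z>6)&(Z<14)];print('base',cv2.minAreaRect(q[:,:2].astype(np.float32)),np.median(q[:,2]))
q=W[r&(Z>46)&(Z<56)];print('lips',len(q),cv2.minAreaRect(q[:,:2].astype(np.float32)),np.median(q[:,2]))
# dark channel slot
s=roi.copy();s[:]=0;s[105:225,305:335]=1
m=s&(im.max(-1)<60);v,u=np.nonzero(m)
q=np.array([ray(c,a,b,20)[:2] for a,b in zip(u,v)],np.float32);print('slot',len(q),cv2.minAreaRect(q))
E
```

```text
t 2.025 pos [469.5 -62.1 251.4] F [ 0.4 -0.3  0.3] d [-136.1  -61.8    1.3] r [ 0.001 -0.001  0.198]
plungers [np.int32(18), np.int32(4), np.int32(1), np.int32(31)] [[474.8 258.4  27. ]
 [514.9 209.2  27. ]]Traceback (most recent call last):
  File "<stdin>", line 12, in <module>
    return _quantile_unchecked(
        a, q, axis, out, overwrite_input, method, keepdims, weights)
    return _ureduce(a,
                    func=_quantile_ureduce_func,
    ...<5 lines>...
                    overwrite_input=overwrite_input,
                    method=method)
    r = func(a, **kwargs)
    result = _quantile(arr,
                       quantiles=q,
    ...<2 lines>...
                       out=out,
                       weights=wgt)
    slices_having_nans = np.isnan(arr[-1, ...])
                                  ~~~^^^^^^^^^
IndexError: index -1 is out of bounds for axis 0 with size 0
```

Request:
move_arm(
  targets=[
    {"dx": -34, "dy": -15, "dz": 0, "rx": 0, "ry": 0, "rz": 0.06, "grip": 85},
    {"dx": -68, "dy": -31, "dz": 0, "rx": 0, "ry": 0, "rz": 0.1, "grip": 85},
    {"dx": -102, "dy": -46, "dz": 0, "rx": 0, "ry": 0, "rz": 0.15, "grip": 85},
    {"dx": -136, "dy": -62, "dz": 0, "rx": 0, "ry": 0, "rz": 0.2, "grip": 85},
    {"dx": -136, "dy": -62, "dz": 0, "rx": 0, "ry": 0, "rz": 0.2, "grip": 85},
  ],
)

```text
time: 2.65
tool_pos: [447.4, -211.5, 251.4]
tcp_rot: [[-0.077, 0.997, 0.0], [0.997, 0.077, -0.001], [-0.001, 0.0, -1.0]]
force: [-0.4, 0.7, -0.1]
opening: 0.993
grip_force: 0.0
```

```bash
python3 - <<'E'
from h import *
plan(448,-210,250,4.8)
w=cap('wrist');np.save('wr.npy',w,allow_pickle=True);save(w,'wr.png')
W=cloud(w);Z=np.nan_to_num(W[...,2],nan=-99)
reg=(W[...,0]>370)&(W[...,0]<530)&(W[...,1]>-340)&(W[...,1]<-170)
for lo,hi in((113,126),(48,58)):
    n,l=cv2.connectedComponents((reg&(Z>lo)&(Z<hi)).astype(np.uint8))
    for i in range(1,n):
        q=W[l==i]
        if len(q)>15: print(lo,len(q),cv2.minAreaRect(q[:,:2].astype(np.float32)),np.median(q[:,2]),'y',np.percentile(q[:,1],[1,99]))
c=np.load('wd.npy',allow_pickle=True).item(); im=c['color'].astype(int)
W=cloud(c);Z=np.nan_to_num(W[...,2],nan=-99)
def box(a,b,e,d):
    r=np.zeros(Z.shape,bool);r[a:b,e:d]=1;return r
for nm,bx in(('a',(15,62,270,345)),('b',(275,315,305,360))):
    r=box(*bx)&(Z>100); q=W[r]; v,u=np.nonzero(box(*bx)&(im.max(-1)<90))
    print('bar',nm,len(q),cv2.minAreaRect(q[:,:2].astype(np.float32)),'zmax',np.percentile(q[:,2],[50,95]),'px',len(u),cv2.minAreaRect(np.c_[u,v].astype(np.float32)))
r=box(70,250,270,360)
q=W[r&(Z>6)&(Z<14)];print('base',cv2.minAreaRect(q[:,:2].astype(np.float32)))
q=W[r&(Z>46)&(Z<56)];print('lips',len(q),cv2.minAreaRect(q[:,:2].astype(np.float32)))
v,u=np.nonzero(box(105,225,305,335)&(im.max(-1)<70))
q=np.array([ray(c,a,b,20)[:2] for a,b in zip(u,v)],np.float32);print('slot',len(q),cv2.minAreaRect(q))
E
```

```text
t 2.65 pos [ 447.4 -211.5  251.4] F [-0.4  0.7 -0.1] d [1.4 0.7 1.4] r [ 0.     0.001 -0.006]
113 1276 ((409.8641052246094, -256.8562316894531), (16.431264877319336, 75.1568603515625), 4.710473537445068) 122.5237867720158 y [-293.237237   -219.66636212]
113 1263 ((489.6558837890625, -250.61367797851562), (16.235210418701172, 76.47115325927734), 4.950491428375244) 122.43416137064808 y [-286.80839819 -213.03539849]
48 363 ((489.62518310546875, -250.99664306640625), (14.22220230102539, 120.47388458251953), 5.067514896392822) 53.702446979227574 y [-309.72238667 -190.96660622]
48 289 ((410.8393859863281, -257.1741943359375), (13.690044403076172, 89.70487976074219), 5.956287860870361) 53.635968692227586 y [-300.06502978 -212.7645483 ]
bar a 1030 ((415.9753112792969, 323.37786865234375), (33.81662368774414, 22.48020362854004), 39.86209487915039) zmax [117.55052439 119.94427337] px 718 ((306.58917236328125, 40.184017181396484), (19.228424072265625, 39.83646774291992), 82.56858825683594)
bar b 603 ((575.5768432617188, 141.387939453125), (33.81193542480469, 21.96158218383789), 41.586700439453125) zmax [114.82146054 117.67267448] px 253 ((333.0975341796875, 297.1219482421875), (11.43510913848877, 28.241252899169922), 85.03025817871094)
base ((496.2357177734375, 232.80172729492188), (76.02090454101562, 199.67552185058594), 40.84393310546875)
lips 963 ((496.04437255859375, 232.17098999023438), (36.96339797973633, 167.5546417236328), 41.23762512207031)Traceback (most recent call last):
  File "<stdin>", line 22, in <module>
cv2.error: OpenCV(4.12.0) /io/opencv/modules/imgproc/src/convhull.cpp:143: error: (-215:Assertion failed) total >= 0 && (depth == CV_32F || depth == CV_32S) in function 'convexHull'
```

View pics/wr.png

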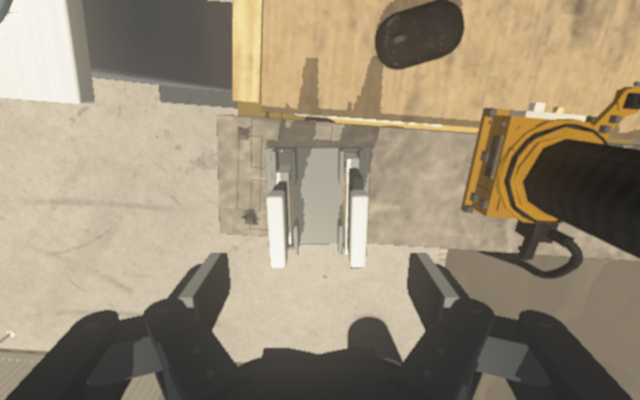

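The right-hand board at (489.6,-250.8) has a 120 mm lower part, so it is the long module. Its axis is at 5.0° yaw. The dock is at (496,232.5) with yaw 41.1°. I'll go above the module now.

```bash
python3 -c "
from h import *
plan(489.6,-250.8,250,5);plan(489.6,-250.8,92,5)"
```

```text
t 2.7 pos [ 448.  -209.5  251.1] F [-0.   0.4  0.9] d [-44.5  38.2   1.1] r [-0.    -0.    -0.006]
t 2.7 pos [ 448.  -209.5  251.1] F [-0.   0.4  0.9] d [-44.6  38.2 159.1] r [-0.    -0.    -0.006]
```

Request:
move_arm(
  targets=[
    {"dx": -22, "dy": 19, "dz": 10, "rx": 0, "ry": 0, "rz": -0.006, "grip": 50},
    {"dx": -44.5, "dy": 38, "dz": 20, "rx": 0, "ry": 0, "rz": -0.006, "grip": 50},
    {"dx": -44.5, "dy": 38, "dz": 50, "rx": 0, "ry": 0, "rz": -0.006, "grip": 50},
    {"dx": -44.5, "dy": 38, "dz": 80, "rx": 0, "ry": 0, "rz": -0.006, "grip": 50},
    {"dx": -44.5, "dy": 38, "dz": 80, "rx": 0, "ry": 0, "rz": -0.006, "grip": 50},
  ],
)

```text
time: 3.32
tool_pos: [488.7, -248.0, 169.1]
tcp_rot: [[-0.09, 0.996, -0.005], [0.996, 0.09, 0.003], [0.003, -0.005, -1.0]]
force: [0.4, 0.4, 0.4]
opening: 0.59
grip_force: 0.0
```

```bash
python3 - <<'E'
from h import *
plan(489.6,-250.8,92,5)
w=cap('wrist')
W=cloud(w);Z=np.nan_to_num(W[...,2],nan=-99)
reg=(W[...,0]>370)&(W[...,0]<530)&(W[...,1]>-340)&(W[...,1]<-170)
for lo,hi in((117,126),(48,58)):
    n,l=cv2.connectedComponents((reg&(Z>lo)&(Z<hi)).astype(np.uint8))
    for i in range(1,n):
        q=W[l==i]
        if len(q)>40: print(lo,len(q),cv2.minAreaRect(q[:,:2].astype(np.float32)),np.median(q[:,2]))
print(robot.sense()['opening'])
E
```

```text
t 3.325 pos [ 488.7 -248.   169.1] F [0.4 0.4 0.4] d [-3.1  1.  77. ] r [-0.005 -0.003  0.003]
117 2635 ((410.5068359375, -257.14727783203125), (15.956698417663574, 75.61125183105469), 5.129073143005371) 122.61997233909166
117 2463 ((489.82147216796875, -250.5374298095703), (15.580483436584473, 75.82964324951172), 4.890303611755371) 122.61067296134645
48 262 ((486.1792297363281, -205.28366088867188), (13.512275695800781, 28.42206382751465), 4.9262518882751465) 53.82763491294796
48 717 ((410.56787109375, -257.243408203125), (14.001623153686523, 89.48945617675781), 5.532792568206787) 53.674790186518344
0.5864389349037261
```

Request:
move_arm(
  targets=[
    {"dx": 0, "dy": 0, "dz": 20, "rx": 0, "ry": 0, "rz": 0, "grip": 50},
    {"dx": 0, "dy": 0, "dz": 40, "rx": 0, "ry": 0, "rz": 0, "grip": 50},
    {"dx": 0, "dy": 0, "dz": 60, "rx": 0, "ry": 0, "rz": 0, "grip": 50},
    {"dx": 0, "dy": 0, "dz": 77, "rx": 0, "ry": 0, "rz": 0, "grip": 50},
    {"dx": 0, "dy": 0, "dz": 77, "rx": 0, "ry": 0, "rz": 0, "grip": 50},
  ],
)

```text
time: 4.0
tool_pos: [489.2, -250.4, 94.0]
tcp_rot: [[-0.088, 0.996, -0.001], [0.996, 0.088, 0.001], [0.001, -0.001, -1.0]]
force: [0.3, 0.1, 0.2]
opening: 0.586
grip_force: 0.0
```

```bash
python3 -c "
from h import *
cap('wrist')
plan(489.8,-250.7,92,5)"
```

```text
t 4.05 pos [ 489.6 -250.9   94.6] F [-0.1 -0.5 -0.1] d [0.2 0.2 2.6] r [ 0. -0.  0.]
```

Well aligned, so I'll close on the grip bar.

Request:
move_arm(
  targets=[
    {"dx": 0, "dy": 0, "dz": 2, "rx": 0, "ry": 0, "rz": 0, "grip": 50},
    {"dx": 0, "dy": 0, "dz": 2, "rx": 0, "ry": 0, "rz": 0, "grip": 10},
    {"dx": 0, "dy": 0, "dz": 2, "rx": 0, "ry": 0, "rz": 0, "grip": 10},
    {"dx": 0, "dy": 0, "dz": 2, "rx": 0, "ry": 0, "rz": 0, "grip": 10},
    {"dx": 0, "dy": 0, "dz": 2, "rx": 0, "ry": 0, "rz": 0, "grip": 10},
  ],
)

```text
time: 4.68
tool_pos: [489.7, -251.3, 92.8]
tcp_rot: [[-0.087, 0.996, 0.001], [0.996, 0.087, -0.0], [-0.0, 0.001, -1.0]]
force: [1.0, 0.7, 3.9]
opening: 0.179
grip_force: 59.5
```

```bash
python3 -c "
from h import *
plan(489.8,-250.7,252,5)"
```

```text
t 4.675 pos [ 489.7 -251.3   92.8] F [1.  0.7 3.9] d [   0.5    0.4 -159.2] r [ 0.001  0.    -0.   ]
```

Gripped at 59.5 N with about 16 mm opening. Lifting straight up.

Request:
move_arm(
  targets=[
    {"dx": 0, "dy": 0, "dz": -15, "rx": 0, "ry": 0, "rz": 0, "grip": 10},
    {"dx": 0, "dy": 0, "dz": -40, "rx": 0, "ry": 0, "rz": 0, "grip": 10},
    {"dx": 0, "dy": 0, "dz": -80, "rx": 0, "ry": 0, "rz": 0, "grip": 10},
    {"dx": 0, "dy": 0, "dz": -120, "rx": 0, "ry": 0, "rz": 0, "grip": 10},
    {"dx": 0, "dy": 0, "dz": -155, "rx": 0, "ry": 0, "rz": 0, "grip": 10},
  ],
)

```text
time: 5.3
tool_pos: [488.3, -251.0, 248.7]
tcp_rot: [[-0.086, 0.996, -0.001], [0.996, 0.086, 0.0], [0.0, -0.001, -1.0]]
force: [0.7, -0.2, -3.6]
opening: 0.176
grip_force: 59.0
```

```bash
python3 -c "
from h import *
cap('top')
plan(495.9,232.6,250,41.1)
w=cap('wrist')
W=cloud(w);Z=np.nan_to_num(W[...,2],nan=-99)
p=np.array(robot.sense()['tool_pos']);print(p,robot.sense()['grip_force'])
reg=(abs(W[...,0]-p[0])<30)&(abs(W[...,1]-p[1])<75)
for lo,hi in((p[2]+22,p[2]+36),(p[2]-45,p[2]-28)):
    q=W[reg&(Z>lo)&(Z<hi)]
    if len(q)>20: print(lo,len(q),cv2.minAreaRect(q[:,:2].astype(np.float32)),np.percentile(q[:,2],[5,50,95]))
"
```

```text
t 5.35 pos [ 490.6 -252.5  253.3] F [ 2.4 -0.9  0.7] d [482.8  47.1   2.4] r [ 0.006  0.005 -0.631]
[ 490.56717878 -252.38251585  251.13701073] 59.02348458766937
273.13701073435254 6472 ((491.620849609375, -249.2721405029297), (40.20460510253906, 71.30750274658203), 23.533456802368164) [276.98790478 283.01082931 284.28098961]
206.13701073435257 574 ((486.7532043457031, -207.1737823486328), (15.41624641418457, 29.68193817138672), 4.1365065574646) [208.07042452 214.17493938 216.96607275]
```

Request:
move_arm(
  targets=[
    {"dx": 45, "dy": 4, "dz": 0, "rx": 0, "ry": 0, "rz": -0.06, "grip": 10},
    {"dx": 95, "dy": 9, "dz": 0, "rx": 0, "ry": 0, "rz": -0.12, "grip": 10},
    {"dx": 145, "dy": 14, "dz": 0, "rx": 0, "ry": 0, "rz": -0.19, "grip": 10},
    {"dx": 195, "dy": 19, "dz": 0, "rx": 0, "ry": 0, "rz": -0.26, "grip": 10},
    {"dx": 245, "dy": 24, "dz": 0, "rx": 0, "ry": 0, "rz": -0.32, "grip": 10},
  ],
)

```text
time: 6.02
tool_pos: [490.2, -3.5, 245.8]
tcp_rot: [[-0.398, 0.918, -0.003], [0.918, 0.398, -0.0], [0.001, -0.003, -1.0]]
force: [1.4, 0.1, -3.0]
opening: 0.177
grip_force: 58.9
```

```bash
python3 -c "
from h import *
plan(495.9,232.6,250,41.1)"
```

```text
t 6.025 pos [490.2  -3.5 245.8] F [ 1.4  0.1 -3. ] d [214.3  99.1  -4.3] r [-0.003 -0.001 -0.308]
```

Request:
move_arm(
  targets=[
    {"dx": 50, "dy": 23, "dz": 0, "rx": 0, "ry": 0, "rz": -0.08, "grip": 10},
    {"dx": 100, "dy": 46, "dz": 0, "rx": 0, "ry": 0, "rz": -0.16, "grip": 10},
    {"dx": 150, "dy": 69, "dz": 0, "rx": 0, "ry": 0, "rz": -0.24, "grip": 10},
    {"dx": 195, "dy": 90, "dz": 0, "rx": 0, "ry": 0, "rz": -0.3, "grip": 10},
    {"dx": 214, "dy": 99, "dz": 0, "rx": 0, "ry": 0, "rz": -0.308, "grip": 10},
  ],
)

```text
time: 6.65
tool_pos: [496.2, 233.8, 245.4]
tcp_rot: [[-0.659, 0.752, -0.003], [0.752, 0.659, -0.001], [0.002, -0.003, -1.0]]
force: [0.7, -0.4, -3.5]
opening: 0.176
grip_force: 59.0
```

```bash
python3 - <<'E'
from h import *
cap('top');cap('top')
plan(495.9,232.6,250,41.1)
c=cap('wrist');np.save('wh.npy',c,allow_pickle=True);save(c,'wh.png')
plan(495.9,232.6,125,41.1)
W=cloud(c);Z=np.nan_to_num(W[...,2],nan=-99)
reg=(abs(W[...,0]-496)<130)&(abs(W[...,1]-232)<130)
for lo,hi in((105,125),(208,217),(6,14),(46,56)):
    n,l=cv2.connectedComponents((reg&(Z>lo)&(Z<hi)).astype(np.uint8))
    for i in range(1,n):
        q=W[l==i]
        if len(q)>60: print(lo,len(q),cv2.minAreaRect(q[:,:2].astype(np.float32)),np.median(q[:,2]))
E
```

```text
t 6.75 pos [496.7 232.9 245.7] F [-0.  -0.6 -3.1] d [ 0.3 -0.8 -4.3] r [-0.003 -0.001  0.002]
t 6.8 pos [497.2 230.4 246. ] F [ 0.1  0.1 -3.7] d [  2.6   0.9 121. ] r [-0.003  0.    -0.002]
105 1022 ((415.3404235839844, 324.2720947265625), (33.71648406982422, 20.643321990966797), 40.223114013671875) 117.71807110251808
6 2185 ((477.895263671875, 216.23040771484375), (27.08631706237793, 199.41151428222656), 40.742706298828125) 10.885504066977488
6 2110 ((515.1868286132812, 249.3262939453125), (28.13426971435547, 199.42974853515625), 43.051605224609375) 10.8298939806098
6 64 ((459.38018798828125, 274.0232238769531), (15.646634101867676, 11.73090934753418), 41.27183151245117) 10.942518521832394
46 389 ((457.318359375, 275.8159484863281), (36.37253952026367, 34.05297088623047), 41.619022369384766) 53.33522205433176
```

View pics/wh.png

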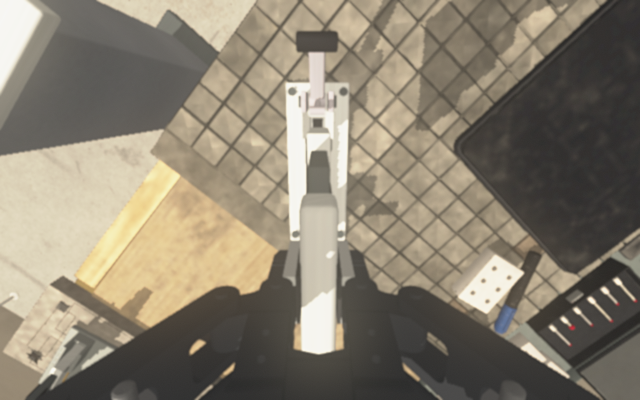

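The module hangs at (319,160–350), in line with the dock. The dock base edges are at 287 and 350, the crossbar at (316,41), and the module's lower end at (317,140). I'll lower it to just above the lips and look again.

Request:
move_arm(
  targets=[
    {"dx": 0, "dy": 0, "dz": -1, "rx": 0, "ry": 0, "rz": 0, "grip": 10},
    {"dx": 0, "dy": 0, "dz": 25, "rx": 0, "ry": 0, "rz": 0, "grip": 10},
    {"dx": 0, "dy": 0, "dz": 55, "rx": 0, "ry": 0, "rz": 0, "grip": 10},
    {"dx": 0, "dy": 0, "dz": 85, "rx": 0, "ry": 0, "rz": 0, "grip": 10},
    {"dx": 0, "dy": 0, "dz": 95, "rx": 0, "ry": 0, "rz": 0, "grip": 10},
  ],
)

```text
time: 7.42
tool_pos: [497.2, 228.4, 150.8]
tcp_rot: [[-0.653, 0.757, -0.003], [0.757, 0.653, -0.002], [0.0, -0.004, -1.0]]
force: [0.4, 0.1, -3.6]
opening: 0.178
grip_force: 59.0
```

```bash
cat > look.py <<'E'
from h import *
S=[]
for i in range(4):
    c=cap('wrist'); S.append(robot.sense()['tool_pos'])
print(np.round(S,1)); T=np.mean(S,0)
a=np.radians(41.1);ux=np.array([np.cos(a),np.sin(a)]);uy=np.array([-ux[1],ux[0]])
W=cloud(c); Z=np.nan_to_num(W[...,2],nan=-99); D=W[...,:2]-[496.3,232.7]; X=D@ux; Y=D@uy
print('tcp in dock',(T[:2]-[496.3,232.7])@ux,(T[:2]-[496.3,232.7])@uy)
def st(n,m):
    if m.sum()>10: print(n,m.sum(),'X',np.round(np.percentile(X[m],[1,50,99]),1),'Y',np.round(np.percentile(Y[m],[1,50,99]),1),'Z',np.round(np.median(Z[m]),1))
un=T[2]-84
b=(abs(X)<30)&(abs(Y)<130)
st('shoulder',b&(abs(Z-un-45)<6)); st('card',b&(abs(X)<12)&(abs(Z-un-95)<5))
for y0 in(-40,-20,0,20,40): st('base Y%d'%y0,(abs(X)<45)&(abs(Y-y0)<8)&(abs(Z-10.5)<4))
st('lips',(abs(X)<24)&(abs(Y)<75)&(abs(Z-51)<4)); st('bar',(abs(X)<25)&(abs(Y)>100)&(abs(Y)<140)&(Z>106)&(Z<125))
np.save('wl.npy',c,allow_pickle=True)
plan(496.3,232.7,112,41.1)
E
python3 look.py
```

```text
[[497.3 228.7 150.5]
 [497.8 229.4 151.8]
 [498.5 230.  152.8]
 [498.9 230.5 153.4]]
tcp in dock -0.6258754893181961 -3.501976566680538
shoulder 1771 X [-17.1  -0.1  15.4] Y [ 38.  117.6 123.1] Z 114.7
card 840 X [-11.6   0.5  11.6] Y [ 8.3 39.1 46.8] Z 163.8
base Y-40 508 X [-36.9 -20.3  36.2] Y [-47.6 -39.9 -32.2] Z 10.8
base Y-20 588 X [-37.  -18.2  35.6] Y [-27.7 -19.7 -12.1] Z 10.8
base Y0 727 X [-37.   14.7  35.9] Y [-7.9 -0.1  7.9] Z 10.9
base Y20 748 X [-37.1  15.3  36.1] Y [12.1 20.3 27.8] Z 10.8
base Y40 574 X [-37.3  -0.5  35.6] Y [32.1 39.9 47.5] Z 10.9
lips 655 X [-19.1  -9.3  17.5] Y [40.7 58.  71.3] Z 52.5
bar 1426 X [-17.3  -0.9  15.5] Y [113.6 119.  123.2] Z 116.6
t 7.625 pos [498.9 230.5 153.4] F [ 0.4  0.6 -3. ] d [ 3.4 -0.6 41.4] r [ 0.002  0.    -0.003]
```

Request:
move_arm(
  targets=[
    {"dx": 2, "dy": -0.5, "dz": 3, "rx": 0, "ry": 0, "rz": 0, "grip": 10},
    {"dx": 3.3, "dy": -1, "dz": 5, "rx": 0, "ry": 0, "rz": 0, "grip": 10},
    {"dx": 3.3, "dy": -1, "dz": 5, "rx": 0, "ry": 0, "rz": 0, "grip": 10},
    {"dx": 3.3, "dy": -1, "dz": 5, "rx": 0, "ry": 0, "rz": 0, "grip": 10},
    {"dx": 3.3, "dy": -1, "dz": 5, "rx": 0, "ry": 0, "rz": 0, "grip": 10},
  ],
)

```text
time: 8.25
tool_pos: [495.2, 232.7, 147.4]
tcp_rot: [[-0.656, 0.755, 0.0], [0.755, 0.656, 0.0], [-0.0, 0.0, -1.0]]
force: [-1.2, 0.1, -3.3]
opening: 0.173
grip_force: 59.1
```

```bash
cat >> look.py <<'E'
st('shoulder2',(abs(X)<10)&(Y>40)&(Y<75)&(Z>100)&(Z<125))
st('shoulder2',(abs(X)<10)&(Y>40)&(Y<75)&(Z>80)&(Z<100))
E
python3 look.py
```

```text
[[495.1 232.6 147.4]
 [495.1 232.6 147.3]
 [495.1 232.6 147.3]
 [495.1 232.6 147.3]]
tcp in dock -0.9512151030014411 0.7179752032339866
shoulder 1191 X [-15.6  -0.3  14. ] Y [ 38.8 111.2 118.1] Z 108.2
card 857 X [-11.6   0.   11.6] Y [12.4 43.1 51. ] Z 158.4
base Y-40 530 X [-37.1 -20.2  35.8] Y [-47.6 -39.8 -32.3] Z 10.8
base Y-20 585 X [-36.8 -18.8  36.1] Y [-27.9 -19.8 -12.1] Z 10.7
base Y0 739 X [-36.8  15.4  35.7] Y [-7.9  0.1  7.9] Z 10.8
base Y20 782 X [-36.8  -0.5  35.7] Y [12.3 20.2 27.8] Z 10.9
base Y40 611 X [-36.9  17.7  35.9] Y [32.1 39.6 47.7] Z 10.9
lips 671 X [-18.9  -6.6  17.7] Y [40.8 57.5 71.3] Z 52.6
bar 1890 X [-17.3  -0.8  15.6] Y [113.7 120.3 125.8] Z 117.5
t 8.45 pos [495.1 232.6 147.3] F [ 0.1 -0.5 -3. ] d [-0.7  0.9 35.3] r [ 0.    -0.    -0.002]
shoulder2 609 X [-7.8  0.2  7.5] Y [43.3 54.5 61. ] Z 108.3
shoulder2 342 X [-7.5 -0.4  6.8] Y [56.7 69.9 74.6] Z 89.6
```

Request:
move_arm(
  targets=[
    {"dx": -0.7, "dy": -0.4, "dz": 0, "rx": 0, "ry": 0, "rz": 0, "grip": 10},
    {"dx": -0.7, "dy": -0.4, "dz": 5, "rx": 0, "ry": 0, "rz": 0, "grip": 10},
    {"dx": -0.7, "dy": -0.4, "dz": 10, "rx": 0, "ry": 0, "rz": 0, "grip": 10},
    {"dx": -0.7, "dy": -0.4, "dz": 15, "rx": 0, "ry": 0, "rz": 0, "grip": 10},
    {"dx": -0.7, "dy": -0.4, "dz": 20, "rx": 0, "ry": 0, "rz": 0, "grip": 10},
  ],
)

```text
time: 9.07
tool_pos: [495.1, 231.9, 126.8]
tcp_rot: [[-0.656, 0.755, -0.0], [0.755, 0.656, -0.0], [0.0, -0.0, -1.0]]
force: [-0.5, 0.8, -3.4]
opening: 0.177
grip_force: 59.1
```

```bash
python3 look.py | grep -v base
```

```text
[[494.7 231.6 126.2]
 [494.8 231.6 126.5]
 [495.  231.8 126.9]
 [495.2 231.8 127.2]]
tcp in dock -1.7005210507466235 0.15786626937506465
shoulder 1593 X [-7.7 -0.5  6.1] Y [ 41.4  72.2 101.7] Z 88.2
card 842 X [-11.5  -0.6  11.5] Y [11.9 42.8 50.4] Z 138.0
lips 830 X [-18.9  -0.5  17.6] Y [40.7 56.5 70. ] Z 52.3
bar 1251 X [-17.1  -1.   15.2] Y [113.1 117.7 120.1] Z 114.3
t 9.275 pos [495.2 231.8 127.2] F [-0.5  0.2 -3.6] d [-0.1  1.4 15.2] r [-0.    -0.    -0.002]
shoulder2 153 X [-5.5 -0.6  3.9] Y [49.8 50.4 50.6] Z 114.5
shoulder2 948 X [-7.8 -0.5  6.1] Y [43.2 58.5 74.6] Z 88.3
```

The module is already inside the channel mouth with no side force. I'll lower it to the plungers.

Request:
move_arm(
  targets=[
    {"dx": 0, "dy": 0.2, "dz": 4, "rx": 0, "ry": 0, "rz": 0, "grip": 10},
    {"dx": 0, "dy": 0.2, "dz": 8, "rx": 0, "ry": 0, "rz": 0, "grip": 10},
    {"dx": 0, "dy": 0.2, "dz": 11, "rx": 0, "ry": 0, "rz": 0, "grip": 10},
    {"dx": 0, "dy": 0.2, "dz": 14, "rx": 0, "ry": 0, "rz": 0, "grip": 10},
    {"dx": 0, "dy": 0.2, "dz": 14, "rx": 0, "ry": 0, "rz": 0, "grip": 10},
  ],
)

```text
time: 9.9
tool_pos: [495.2, 231.9, 113.0]
tcp_rot: [[-0.656, 0.755, -0.001], [0.755, 0.656, -0.0], [0.0, -0.001, -1.0]]
force: [0.3, 0.6, -3.4]
opening: 0.176
grip_force: 59.1
```

```bash
python3 look.py | grep -v base
```

```text
[[495.3 232.  113.2]
 [495.4 232.  113.3]
 [495.5 232.  113.4]
 [495.5 232.  113.4]]
tcp in dock -1.1182722761086477 0.05753118009916547
shoulder 2298 X [-19.   -0.5  17.5] Y [-86.   76.4  88. ] Z 75.7
card 854 X [-11.5  -0.1  11.6] Y [11.8 42.5 50.3] Z 124.5
lips 985 X [-19.1  -1.9  17.6] Y [40.7 56.3 70.8] Z 52.4
bar 608 X [-16.2  -0.8  14.3] Y [112.7 116.7 117.5] Z 109.0
t 10.1 pos [495.5 232.  113.4] F [-0.3 -0.6 -4. ] d [-0.   1.1  1.4] r [ 0.     0.    -0.002]
shoulder2 618 X [-5.  -0.5  4.4] Y [40.2 47.5 50.5] Z 123.9
shoulder2 516 X [-7.4 -0.5  5.8] Y [50.  69.5 74.9] Z 89.6
```

Request:
move_arm(
  targets=[
    {"dx": 0, "dy": 0, "dz": 1, "rx": 0, "ry": 0, "rz": 0, "grip": 10},
    {"dx": 0, "dy": 0, "dz": 2, "rx": 0, "ry": 0, "rz": 0, "grip": 10},
    {"dx": 0, "dy": 0, "dz": 2.5, "rx": 0, "ry": 0, "rz": 0, "grip": 10},
    {"dx": 0, "dy": 0, "dz": 3, "rx": 0, "ry": 0, "rz": 0, "grip": 10},
    {"dx": 0, "dy": 0, "dz": 3, "rx": 0, "ry": 0, "rz": 0, "grip": 10},
  ],
)

```text
time: 10.72
tool_pos: [495.7, 232.1, 111.6]
tcp_rot: [[-0.656, 0.755, 0.001], [0.755, 0.656, 0.001], [0.0, 0.001, -1.0]]
force: [-2.2, -1.1, 7.8]
opening: 0.18
grip_force: 60.6
```

```bash
python3 look.py | grep -v base
```

```text
[[495.7 232.1 111.6]
 [495.7 232.1 111.6]
 [495.7 232.1 111.6]
 [495.7 232.1 111.6]]
tcp in dock -0.8356010135855575 -0.0436027125940201
shoulder 2299 X [-19.2  -0.3  17.5] Y [-86.3  75.8  87.8] Z 75.1
card 851 X [-11.6   0.1  11.6] Y [11.7 42.4 50.3] Z 122.8
lips 959 X [-18.9  -2.8  17.5] Y [40.9 56.5 70.9] Z 52.4
bar 505 X [-15.4  -0.6  13.5] Y [112.9 116.2 117.7] Z 108.2
t 10.925 pos [495.7 232.1 111.6] F [-2.6 -0.4  8.5] d [ 0.1  0.9 -0.4] r [ 0.001 -0.    -0.002]
shoulder2 668 X [-4.8 -0.3  4.6] Y [40.2 47.  50.4] Z 122.4
shoulder2 536 X [-7.5 -0.8  6. ] Y [49.9 69.5 74.9] Z 89.7
```

The module rests on the plungers with the force turned upward. I'll ease off 1 mm and open.

Request:
move_arm(
  targets=[
    {"dx": 0, "dy": 0, "dz": -0.7, "rx": 0, "ry": 0, "rz": 0, "grip": 10},
    {"dx": 0, "dy": 0, "dz": -0.7, "rx": 0, "ry": 0, "rz": 0, "grip": 30},
    {"dx": 0, "dy": 0, "dz": -0.7, "rx": 0, "ry": 0, "rz": 0, "grip": 50},
    {"dx": 0, "dy": 0, "dz": -0.7, "rx": 0, "ry": 0, "rz": 0, "grip": 50},
    {"dx": 0, "dy": 0, "dz": -0.7, "rx": 0, "ry": 0, "rz": 0, "grip": 50},
  ],
)

```text
time: 11.55
tool_pos: [495.4, 232.0, 110.9]
tcp_rot: [[-0.656, 0.755, 0.0], [0.755, 0.656, 0.0], [0.0, 0.0, -1.0]]
force: [-0.2, 0.5, -0.4]
opening: 0.583
grip_force: 0.0
```

Request:
move_arm(
  targets=[
    {"dx": 0, "dy": 0, "dz": -5, "rx": 0, "ry": 0, "rz": 0, "grip": 50},
    {"dx": 0, "dy": 0, "dz": -25, "rx": 0, "ry": 0, "rz": 0, "grip": 50},
    {"dx": 0, "dy": 0, "dz": -60, "rx": 0, "ry": 0, "rz": 0, "grip": 50},
    {"dx": 0, "dy": 0, "dz": -95, "rx": 0, "ry": 0, "rz": 0, "grip": 50},
    {"dx": 0, "dy": 0, "dz": -95, "rx": 0, "ry": 0, "rz": 0, "grip": 50},
  ],
)

```text
time: 12.18
tool_pos: [497.2, 232.8, 209.3]
tcp_rot: [[-0.656, 0.755, 0.006], [0.755, 0.656, 0.004], [-0.001, 0.007, -1.0]]
force: [0.1, 0.2, -1.6]
opening: 0.584
grip_force: 0.0
```

```bash
cat > look2.py <<'E'
import sys
from h import *
C0=np.array([495.9,232.2]);a=np.radians(41.1);ux=np.array([np.cos(a),np.sin(a)]);uy=np.array([-ux[1],ux[0]])
def dk(x,y): return C0+x*ux+y*uy
if __name__=='__main__':
    c=cap('wrist'); s=robot.sense()
    W=cloud(c); Z=np.nan_to_num(W[...,2],nan=-99); D=W[...,:2]-C0; X=D@ux; Y=D@uy
    t=s['tool_pos'];print('t',round(s['time'],2),'tcp dock',np.round([(t[:2]-C0)@ux,(t[:2]-C0)@uy,t[2]],1),'F dock',np.round([s['force'][:2]@ux,s['force'][:2]@uy,s['force'][2]],1))
    def st(n,m):
        if m.sum()>15: print(n,m.sum(),'X',np.round(np.percentile(X[m],[1,50,99]),1),'Y',np.round(np.percentile(Y[m],[1,50,99]),1),'Z',np.round(np.percentile(Z[m],[2,50,98]),1))
    st('griptop',(abs(X)<12)&(abs(Y)<45)&(Z>118)&(Z<135))
    st('shoulder+',(abs(X)<9)&(Y>52)&(Y<59)&(Z>55)&(Z<85)); st('shoulder-',(abs(X)<9)&(Y<-52)&(Y>-59)&(Z>55)&(Z<85))
    m=(abs(X)<7)&(abs(Y)<36)&(Z>112)&(Z<140)
    if m.sum()>50: print('grip slope, z0',np.polyfit(Y[m],Z[m],1))
    for sg in(1,-1):
        m=(abs(X)<16)&(Y*sg>42)&(Y*sg<145)&(Z>85)&(Z<140)&(c['color'].max(-1)<100); st('bar%+d'%sg,m)
    if len(sys.argv)>1: np.save('last.npy',c,allow_pickle=True);save(c,sys.argv[1])
E
python3 look2.py afterrel.png
```

```text
t 12.22 tcp dock [ 1.000e-01 -0.000e+00  2.074e+02] F dock [-0.  -0.7 -0.2]
griptop 165 X [-5.6  1.7  8.2] Y [37.2 39.9 44.5] Z [121.8 123.3 134.1]
shoulder+ 132 X [-6.4  1.   8.1] Y [52.5 55.3 58.7] Z [65.2 73.  74.2]
grip slope, z0 [-1.22844843e-02  1.39336085e+02]
bar+1 1074 X [-15.7  -0.1  15.5] Y [117.6 123.9 131.5] Z [114.3 118.2 120.3]
bar-1 484 X [-14.7   0.3  15.2] Y [-128.  -121.6 -118.1] Z [108.7 115.5 118. ]
```

View pics/afterrel.png

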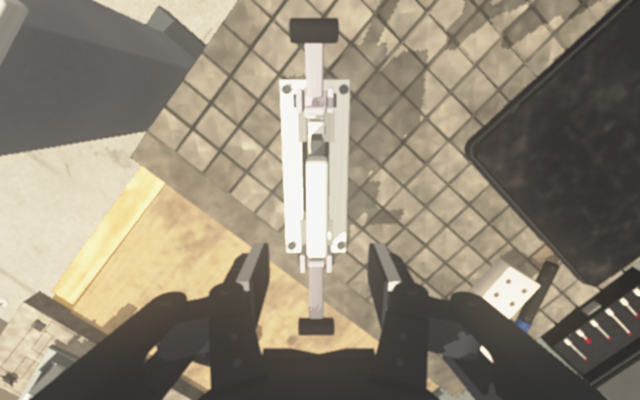

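The module stands let go in the channel, with both levers still open: crossbars at (314,30) and (316,326), grip bar at (316,205). Next I'll shut the fingers, go outside the +y lever and come down.

Request:
move_arm(
  targets=[
    {"dx": 45, "dy": 0, "dz": 0, "rx": 0, "ry": 0, "rz": 0, "grip": 0},
    {"dx": 95, "dy": 0, "dz": 0, "rx": 0, "ry": 0, "rz": 0, "grip": 0},
    {"dx": 145, "dy": 0, "dz": 0, "rx": 0, "ry": 0, "rz": 0, "grip": 0},
    {"dx": 166, "dy": 0, "dz": 20, "rx": 0, "ry": 0, "rz": 0, "grip": 0},
    {"dx": 166, "dy": 0, "dz": 60, "rx": 0, "ry": 0, "rz": 0, "grip": 0},
  ],
)

```text
time: 12.85
tool_pos: [385.0, 359.9, 145.6]
tcp_rot: [[-0.659, 0.752, 0.001], [0.752, 0.659, 0.003], [0.001, 0.002, -1.0]]
force: [0.2, 0.0, 0.1]
opening: 0.001
grip_force: 0.0
```

```bash
cat > st.py <<'E'
import sys
from look2 import *
x,y,z=map(float,sys.argv[1:4]);p=dk(x,y)
s=robot.sense();t=s['tool_pos'];print('tcp dock',np.round([(t[:2]-C0)@ux,(t[:2]-C0)@uy,t[2]],1),'F dock',np.round([s['force'][:2]@ux,s['force'][:2]@uy,s['force'][2]],1),'op',s['opening'])
plan(p[0],p[1],z,41.1)
E
python3 st.py 0 163 103
```

```text
tcp dock [  0.4 169.1 145.6] F dock [ 0.1 -0.1  0.1] op 0.000690842269311561
t 12.85 pos [385.  359.9 145.6] F [0.2 0.  0.1] d [-6.1 -0.5 42.6] r [ 0.002 -0.001  0.002]
```

Request:
move_arm(
  targets=[
    {"dx": 0, "dy": -0.5, "dz": 20, "rx": 0, "ry": 0, "rz": 0, "grip": 0},
    {"dx": 0, "dy": -0.5, "dz": 43, "rx": 0, "ry": 0, "rz": 0, "grip": 0},
    {"dx": -8, "dy": -0.5, "dz": 43, "rx": 0, "ry": 0, "rz": 0, "grip": 0},
    {"dx": -16, "dy": -0.5, "dz": 43, "rx": 0, "ry": 0, "rz": 0, "grip": 0},
    {"dx": -20, "dy": -0.5, "dz": 43, "rx": 0, "ry": 0, "rz": 0, "grip": 0},
  ],
)

```text
time: 13.48
tool_pos: [400.4, 341.4, 103.9]
tcp_rot: [[-0.655, 0.756, 0.001], [0.756, 0.655, 0.001], [-0.0, 0.002, -1.0]]
force: [-0.4, -0.1, 0.3]
opening: 0.001
grip_force: 0.0
```

```bash
python3 st.py 0 135 103
```

```text
tcp dock [ -0.2 145.  103.9] F dock [-0.4  0.2  0.3] op 0.001490003240833608
t 13.475 pos [400.4 341.4 103.9] F [-0.4 -0.1  0.3] d [-10.    0.2   0.9] r [ 0.002  0.    -0.004]
```

Request:
move_arm(
  targets=[
    {"dx": -7, "dy": 0, "dz": -2, "rx": 0, "ry": 0, "rz": 0, "grip": 0},
    {"dx": -14, "dy": 0, "dz": -5, "rx": 0, "ry": 0, "rz": 0, "grip": 0},
    {"dx": -21, "dy": 0, "dz": -8, "rx": 0, "ry": 0, "rz": 0, "grip": 0},
    {"dx": -28, "dy": 0, "dz": -11, "rx": 0, "ry": 0, "rz": 0, "grip": 0},
    {"dx": -33, "dy": 0, "dz": -13, "rx": 0, "ry": 0, "rz": 0, "grip": 0},
  ],
)

```text
time: 14.1
tool_pos: [419.5, 319.2, 116.8]
tcp_rot: [[-0.657, 0.754, -0.001], [0.754, 0.657, 0.004], [0.004, 0.001, -1.0]]
force: [-3.2, 4.4, 0.2]
opening: 0.003
grip_force: 3.0
```

```bash
python3 st.py 0 107 117;python3 look2.py
```

```text
tcp dock [ -0.4 115.8 116.8] F dock [0.5 5.4 0.2] op 0.0028059605662470333
t 14.1 pos [419.5 319.2 116.8] F [-3.2  4.4  0.2] d [-8.8  0.4 -0.2] r [ 0.001 -0.004 -0.001]
t 14.15 tcp dock [ -0.3 114.9 117. ] F dock [-0.4  5.3  0.6]
bar+1 732 X [-12.2   0.6  12.9] Y [ 49.6 123.5 128.3] Z [ 89.7 127.6 139.2]
```

The lever follows at the expected 5.4 N. I'll leave it near 0.6 and go over to the other lever.

Request:
move_arm(
  targets=[
    {"dx": 6, "dy": 0, "dz": 0, "rx": 0, "ry": 0, "rz": 0, "grip": 0},
    {"dx": 6, "dy": 0, "dz": -50, "rx": 0, "ry": 0, "rz": 0, "grip": 0},
    {"dx": -44, "dy": 0, "dz": -55, "rx": 0, "ry": 0, "rz": 0, "grip": 0},
    {"dx": -100, "dy": 0, "dz": -55, "rx": 0, "ry": 0, "rz": 0, "grip": 0},
    {"dx": -156, "dy": 0, "dz": -55, "rx": 0, "ry": 0, "rz": 0, "grip": 0},
  ],
)

```text
time: 14.78
tool_pos: [524.4, 197.9, 171.7]
tcp_rot: [[-0.656, 0.755, 0.001], [0.755, 0.656, 0.0], [-0.001, 0.001, -1.0]]
force: [0.1, 0.8, 0.4]
opening: 0.005
grip_force: 0.0
```

```bash
python3 st.py 0 -165 172;python3 st.py 0 -165 103
```

```text
tcp dock [ -1.1 -44.6 171.7] F dock [0.6 0.5 0.4] op 0.0048375767672033665
t 14.775 pos [524.4 197.9 171.7] F [0.1 0.8 0.4] d [-120.4    1.3   -0.2] r [ 0.001  0.001 -0.002]
tcp dock [ -1.1 -44.6 171.7] F dock [0.6 0.5 0.4] op 0.0048375767672033665
t 14.775 pos [524.4 197.9 171.7] F [0.1 0.8 0.4] d [-120.4    1.2   68.8] r [ 0.001  0.001 -0.002]
```

Request:
move_arm(
  targets=[
    {"dx": -55, "dy": 1, "dz": 0, "rx": 0, "ry": 0, "rz": 0, "grip": 0},
    {"dx": -105, "dy": 1, "dz": 0, "rx": 0, "ry": 0, "rz": 0, "grip": 0},
    {"dx": -121, "dy": 1, "dz": 5, "rx": 0, "ry": 0, "rz": 0, "grip": 0},
    {"dx": -121, "dy": 1, "dz": 40, "rx": 0, "ry": 0, "rz": 0, "grip": 0},
    {"dx": -121, "dy": 1, "dz": 69, "rx": 0, "ry": 0, "rz": 0, "grip": 0},
  ],
)

```text
time: 15.4
tool_pos: [602.7, 109.1, 101.0]
tcp_rot: [[-0.656, 0.755, -0.001], [0.755, 0.656, 0.0], [0.001, -0.0, -1.0]]
force: [-0.7, 0.3, -0.5]
opening: -0.001
grip_force: 0.0
```

```bash
python3 st.py 0 -113 117; python3 look2.py wb.png
```

```text
tcp dock [  -0.5 -163.   101. ] F dock [-0.3  0.7 -0.5] op -0.001099500125216285
t 15.4 pos [602.7 109.1 101. ] F [-0.7  0.3 -0.5] d [ 50.    0.4 -16. ] r [-0.    -0.001 -0.002]
t 15.45 tcp dock [  -2.8 -161.3   97. ] F dock [-0.3  0.6 -2.9]
shoulder- 448 X [-7.3  0.6  8.4] Y [-58.9 -55.3 -52.1] Z [64.2 72.8 74.3]
bar-1 2512 X [-15.6   0.9  15.6] Y [-132.5 -123.8  -49.5] Z [107.3 116.1 118.2]
```

View pics/wb.png

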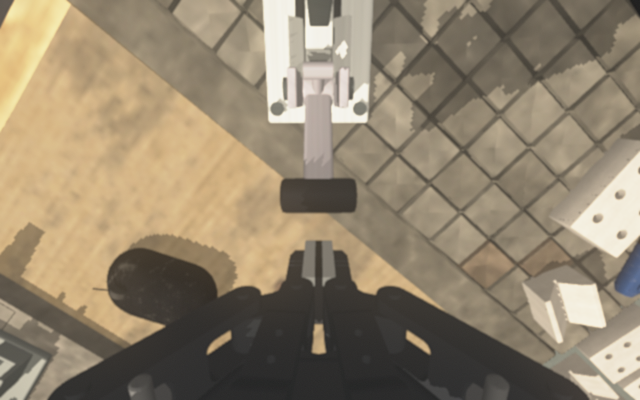

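The shut fingers at (318,270) are centred behind the crossbar at (318,195). Pushing inward.

Request:
move_arm(
  targets=[
    {"dx": 16, "dy": 0, "dz": 0, "rx": 0, "ry": 0, "rz": 0, "grip": 0},
    {"dx": 26, "dy": 0, "dz": -3, "rx": 0, "ry": 0, "rz": 0, "grip": 0},
    {"dx": 35, "dy": 0, "dz": -8, "rx": 0, "ry": 0, "rz": 0, "grip": 0},
    {"dx": 44, "dy": 0, "dz": -12, "rx": 0, "ry": 0, "rz": 0, "grip": 0},
    {"dx": 51, "dy": 0, "dz": -14, "rx": 0, "ry": 0, "rz": 0, "grip": 0},
  ],
)

```text
time: 16.08
tool_pos: [571.0, 145.2, 118.5]
tcp_rot: [[-0.655, 0.755, 0.005], [0.755, 0.655, -0.002], [-0.005, 0.002, -1.0]]
force: [1.8, -5.6, 0.2]
opening: 0.003
grip_force: 3.1
```

```bash
python3 look2.py; python3 st.py 0 -104 118
```

```text
t 16.12 tcp dock [  -0.5 -113.7  118.6] F dock [-3.8 -5.2  0.3]
griptop 390 X [-3.9  0.9  5.7] Y [-44.7 -41.3 -38. ] Z [121.5 122.8 124.1]
shoulder- 256 X [-6.9  0.6  8.2] Y [-59.  -56.8 -52.8] Z [65.4 73.5 83.5]
grip slope, z0 [2.02726688e-03 1.39495383e+02]
bar-1 2835 X [-15.6   0.3  15.5] Y [-107.3  -93.3  -87. ] Z [127.5 135.2 138.9]
tcp dock [  -0.5 -113.7  118.6] F dock [-3.8 -5.2  0.3] op -0.004870288057244892
t 16.125 pos [570.2 146.2 118.6] F [ 0.6 -6.4  0.3] d [9.7 0.5 0.5] r [ 0.002  0.004 -0.002]
```

Request:
move_arm(
  targets=[
    {"dx": 3, "dy": 0, "dz": 0, "rx": 0, "ry": 0, "rz": 0, "grip": 0},
    {"dx": 6, "dy": 0, "dz": 0, "rx": 0, "ry": 0, "rz": 0, "grip": 0},
    {"dx": 9, "dy": 0, "dz": 0, "rx": 0, "ry": 0, "rz": 0, "grip": 0},
    {"dx": 12, "dy": 0, "dz": 0, "rx": 0, "ry": 0, "rz": 0, "grip": 0},
    {"dx": 13, "dy": 0, "dz": 0, "rx": 0, "ry": 0, "rz": 0, "grip": 0},
  ],
)

```text
time: 16.75
tool_pos: [562.8, 154.6, 118.3]
tcp_rot: [[-0.655, 0.755, 0.005], [0.755, 0.655, -0.003], [-0.005, 0.002, -1.0]]
force: [2.7, -7.3, -0.1]
opening: -0.001
grip_force: 3.6
```

```bash
python3 look2.py; python3 st.py 0 -104 118
```

```text
t 16.8 tcp dock [  -0.6 -102.4  118.3] F dock [-2.6 -7.   1.6]
griptop 215 X [-4.1  0.9  5.9] Y [-45.  -42.7 -40.8] Z [120.4 122.  123.1]
shoulder- 68 X [-7.1 -5.4  8.4] Y [-59.  -56.8 -52.2] Z [63.3 78.8 80.4]
grip slope, z0 [-5.35078345e-03  1.39327146e+02]
bar-1 2934 X [-15.6   0.3  15.6] Y [-94.7 -80.5 -74.4] Z [127.7 137.  139.4]
tcp dock [  -0.6 -102.4  118.3] F dock [-2.6 -7.   1.6] op -0.0008671058877972354
t 16.8 pos [562.7 154.6 118.3] F [ 2.6 -7.   1.6] d [-1.6  0.6  0.3] r [ 0.002  0.005 -0.003]
```

Request:
move_arm(
  targets=[
    {"dx": -8, "dy": 0.5, "dz": 0, "rx": 0, "ry": 0, "rz": 0, "grip": 0},
    {"dx": -8, "dy": 0.5, "dz": -50, "rx": 0, "ry": 0, "rz": 0, "grip": 0},
    {"dx": 42, "dy": 0.5, "dz": -55, "rx": 0, "ry": 0, "rz": 0, "grip": 0},
    {"dx": 100, "dy": 0.5, "dz": -55, "rx": 0, "ry": 0, "rz": 0, "grip": 0},
    {"dx": 158, "dy": 0.5, "dz": -55, "rx": 0, "ry": 0, "rz": 0, "grip": 0},
  ],
)

```text
time: 17.42
tool_pos: [456.7, 279.1, 172.6]
tcp_rot: [[-0.656, 0.755, 0.002], [0.755, 0.656, 0.003], [0.001, 0.003, -1.0]]
force: [-1.1, 0.1, 0.4]
opening: -0.0
grip_force: 0.0
```

```bash
python3 st.py 0 130 116
```

```text
tcp dock [  1.3  61.1 172.6] F dock [-0.7  0.8  0.4] op -2.3565750814748812e-05
t 17.425 pos [456.7 279.1 172.6] F [-1.1  0.1  0.4] d [68.9 -1.6 56.6] r [ 0.003 -0.001 -0.001]
```

Request:
move_arm(
  targets=[
    {"dx": 40, "dy": -1, "dz": 0, "rx": 0, "ry": 0, "rz": 0, "grip": 0},
    {"dx": 71, "dy": -1, "dz": 0, "rx": 0, "ry": 0, "rz": 0, "grip": 0},
    {"dx": 71, "dy": -1, "dz": 25, "rx": 0, "ry": 0, "rz": 0, "grip": 0},
    {"dx": 71, "dy": -1, "dz": 55, "rx": 0, "ry": 0, "rz": 0, "grip": 0},
    {"dx": 71, "dy": -1, "dz": 55, "rx": 0, "ry": 0, "rz": 0, "grip": 0},
  ],
)

```text
time: 18.05
tool_pos: [409.1, 329.5, 115.3]
tcp_rot: [[-0.657, 0.754, -0.003], [0.754, 0.657, -0.002], [0.001, -0.003, -1.0]]
force: [0.8, 0.3, -0.4]
opening: -0.002
grip_force: 0.0
```

```bash
python3 look2.py; python3 st.py 0 92 118
```

```text
t 18.1 tcp dock [ -0.3 130.  116.5] F dock [0.3 0.2 0.3]
bar+1 778 X [-13.4  -0.5  12. ] Y [ 49.1 138.3 143. ] Z [ 90.1 133.8 139.6]
tcp dock [ -0.3 130.  116.5] F dock [0.3 0.2 0.3] op -0.0012362623743651865
t 18.1 pos [410.2 330.  116.5] F [0.1 0.3 0.3] d [-38.    0.3  -1.5] r [-0.    -0.001 -0.001]
```

Request:
move_arm(
  targets=[
    {"dx": -13, "dy": 0, "dz": 0, "rx": 0, "ry": 0, "rz": 0, "grip": 0},
    {"dx": -20, "dy": 0, "dz": 0, "rx": 0, "ry": 0, "rz": 0, "grip": 0},
    {"dx": -27, "dy": 0, "dz": -1, "rx": 0, "ry": 0, "rz": 0, "grip": 0},
    {"dx": -33, "dy": 0, "dz": -1, "rx": 0, "ry": 0, "rz": 0, "grip": 0},
    {"dx": -38, "dy": 0, "dz": -1, "rx": 0, "ry": 0, "rz": 0, "grip": 0},
  ],
)

```text
time: 18.73
tool_pos: [434.9, 303.4, 118.1]
tcp_rot: [[-0.656, 0.754, -0.001], [0.754, 0.656, 0.005], [0.004, 0.003, -1.0]]
force: [-4.6, 6.4, -0.7]
opening: 0.003
grip_force: 4.2
```

```bash
python3 look2.py; python3 st.py 0 91 118
```

```text
t 18.77 tcp dock [  0.8  93.  118.1] F dock [ 0.5  7.8 -0.7]
griptop 181 X [-2.   1.8  5.1] Y [39.  40.4 44.9] Z [119.2 120.8 125.8]
bar+1 450 X [-11.2   1.8  14.2] Y [ 42.6 101.8 106.2] Z [118.4 133.1 139.8]
tcp dock [  0.8  93.  118.1] F dock [ 0.5  7.8 -0.7] op -0.00023580617274903838
t 18.775 pos [435.4 302.9 118.1] F [-4.8  6.2 -0.7] d [-2.  -0.8  0. ] r [ 0.003 -0.004 -0.002]
```

Lever a is near 0.33. Back to the other lever.

Request:
move_arm(
  targets=[
    {"dx": 8, "dy": -0.5, "dz": 0, "rx": 0, "ry": 0, "rz": 0, "grip": 0},
    {"dx": 8, "dy": -0.5, "dz": -50, "rx": 0, "ry": 0, "rz": 0, "grip": 0},
    {"dx": -42, "dy": -0.5, "dz": -55, "rx": 0, "ry": 0, "rz": 0, "grip": 0},
    {"dx": -100, "dy": -0.5, "dz": -55, "rx": 0, "ry": 0, "rz": 0, "grip": 0},
    {"dx": -158, "dy": -0.5, "dz": -55, "rx": 0, "ry": 0, "rz": 0, "grip": 0},
  ],
)

```text
time: 19.4
tool_pos: [540.3, 179.2, 173.0]
tcp_rot: [[-0.656, 0.755, 0.002], [0.755, 0.656, 0.0], [-0.001, 0.001, -1.0]]
force: [1.3, 1.0, -0.1]
opening: 0.003
grip_force: 0.0
```

```bash
python3 st.py 0 -122 118
```

```text
tcp dock [ -1.4 -69.1 173. ] F dock [ 1.6 -0.2 -0.1] op 0.0026869495458641266
t 19.4 pos [540.3 179.2 173. ] F [ 1.3  1.  -0.1] d [-52.8   1.4  55. ] r [ 0.001  0.001 -0.002]
```

Request:
move_arm(
  targets=[
    {"dx": -35, "dy": 1, "dz": 0, "rx": 0, "ry": 0, "rz": 0, "grip": 0},
    {"dx": -54, "dy": 1, "dz": 0, "rx": 0, "ry": 0, "rz": 0, "grip": 0},
    {"dx": -54, "dy": 1, "dz": 25, "rx": 0, "ry": 0, "rz": 0, "grip": 0},
    {"dx": -54, "dy": 1, "dz": 55, "rx": 0, "ry": 0, "rz": 0, "grip": 0},
    {"dx": -54, "dy": 1, "dz": 55, "rx": 0, "ry": 0, "rz": 0, "grip": 0},
  ],
)

```text
time: 20.02
tool_pos: [572.8, 141.3, 115.1]
tcp_rot: [[-0.657, 0.754, -0.005], [0.754, 0.657, -0.001], [0.002, -0.005, -1.0]]
force: [0.2, 0.5, 0.2]
opening: -0.001
grip_force: 0.0
```

```bash
python3 look2.py; python3 st.py 0 -84 118
```

```text
t 20.07 tcp dock [  -0.6 -119.9  116.6] F dock [-1.  -0.2  0.3]
griptop 602 X [-5.   0.9  6.5] Y [-44.7 -39.4 -35.1] Z [120.2 121.6 133.4]
shoulder- 332 X [-7.   0.2  8.3] Y [-59.  -55.2 -52.1] Z [63.6 77.5 80.5]
grip slope, z0 [1.07650457e-01 1.41072430e+02]
bar-1 3359 X [-15.5  -0.3  15.6] Y [-111.5  -81.6  -74.6] Z [123.7 137.  139.4]
tcp dock [  -0.6 -119.9  116.6] F dock [-1.  -0.2  0.3] op 0.0009348744410893455
t 20.075 pos [574.3 141.5 116.6] F [-0.7 -0.8  0.3] d [35.9  0.5 -1.3] r [-0.002 -0.001 -0.001]
```

Request:
move_arm(
  targets=[
    {"dx": 13, "dy": 0, "dz": 0, "rx": 0, "ry": 0, "rz": 0, "grip": 0},
    {"dx": 20, "dy": 0, "dz": 0, "rx": 0, "ry": 0, "rz": 0, "grip": 0},
    {"dx": 26, "dy": 0, "dz": 0, "rx": 0, "ry": 0, "rz": 0, "grip": 0},
    {"dx": 31, "dy": 0, "dz": 0, "rx": 0, "ry": 0, "rz": 0, "grip": 0},
    {"dx": 36, "dy": 0, "dz": 0, "rx": 0, "ry": 0, "rz": 0, "grip": 0},
  ],
)

```text
time: 20.7
tool_pos: [554.9, 165.5, 118.8]
tcp_rot: [[-0.654, 0.756, 0.008], [0.756, 0.654, -0.002], [-0.007, 0.005, -1.0]]
force: [6.1, -7.1, -0.0]
opening: 0.003
grip_force: 4.6
```

```bash
python3 look2.py; python3 st.py 0 -84 118
```

```text
t 20.75 tcp dock [  0.6 -88.1 118.8] F dock [ 0.3 -8.9 -0.6]
griptop 224 X [-7.   0.8  9.1] Y [-45.  -19.6  21.3] Z [118.1 134.5 135. ]
shoulder- 24 X [-6.8 -6.1 -5.5] Y [-58.9 -56.  -53.3] Z [71.7 74.9 76.5]
grip slope, z0 [1.70847962e-02 1.37473996e+02]
bar-1 2873 X [-15.6   0.2  15.6] Y [-81.3 -67.3 -61.1] Z [127.7 136.5 139.1]
tcp dock [  0.6 -88.1 118.8] F dock [ 0.3 -8.9 -0.6] op 0.0005935033281230576
t 20.75 pos [554.3 166.2 118.8] F [ 6.1 -6.5 -0.6] d [ 4.1 -0.7  0.7] r [ 0.004  0.006 -0.003]
```

Request:
move_arm(
  targets=[
    {"dx": -8, "dy": 0, "dz": 0, "rx": 0, "ry": 0, "rz": 0, "grip": 0},
    {"dx": -8, "dy": 0, "dz": -50, "rx": 0, "ry": 0, "rz": 0, "grip": 0},
    {"dx": 42, "dy": 0, "dz": -55, "rx": 0, "ry": 0, "rz": 0, "grip": 0},
    {"dx": 100, "dy": 0, "dz": -55, "rx": 0, "ry": 0, "rz": 0, "grip": 0},
    {"dx": 158, "dy": 0, "dz": -55, "rx": 0, "ry": 0, "rz": 0, "grip": 0},
  ],
)

```text
time: 21.38
tool_pos: [446.3, 289.2, 172.8]
tcp_rot: [[-0.656, 0.755, 0.0], [0.755, 0.656, 0.002], [0.001, 0.001, -1.0]]
force: [0.7, 1.0, -0.1]
opening: -0.001
grip_force: 0.0
```

```bash
python3 st.py 0 112 117
```

```text
tcp dock [1.000e-01 7.550e+01 1.728e+02] F dock [ 1.2  0.3 -0.1] op -0.0009683801036083174
t 21.375 pos [446.3 289.2 172.8] F [ 0.7  1.  -0.1] d [36.4 -0.2 55.8] r [ 0.001 -0.001 -0.002]
```

Request:
move_arm(
  targets=[
    {"dx": 20, "dy": 0, "dz": 0, "rx": 0, "ry": 0, "rz": 0, "grip": 0},
    {"dx": 38, "dy": 0, "dz": 0, "rx": 0, "ry": 0, "rz": 0, "grip": 0},
    {"dx": 38, "dy": 0, "dz": 25, "rx": 0, "ry": 0, "rz": 0, "grip": 0},
    {"dx": 38, "dy": 0, "dz": 54, "rx": 0, "ry": 0, "rz": 0, "grip": 0},
    {"dx": 38, "dy": 0, "dz": 54, "rx": 0, "ry": 0, "rz": 0, "grip": 0},
  ],
)

```text
time: 22.0
tool_pos: [421.9, 314.9, 116.5]
tcp_rot: [[-0.655, 0.756, -0.003], [0.756, 0.655, -0.003], [-0.0, -0.005, -1.0]]
force: [0.7, 0.1, 0.3]
opening: 0.002
grip_force: 0.0
```

```bash
python3 look2.py; python3 st.py 0 80 118
```

```text
t 22.05 tcp dock [ -0.2 110.9 117.8] F dock [0.  0.9 0.8]
bar+1 736 X [-13.1  -0.5  11.9] Y [ 48.2 118.8 123.5] Z [114.5 135.5 139.7]
tcp dock [ -0.2 110.9 117.8] F dock [0.  0.9 0.8] op 0.0046210436752213814
t 22.05 pos [422.9 315.6 117.8] F [-0.6  0.7  0.8] d [-30.9   0.3  -0.2] r [-0.002  0.    -0.003]
```

Request:
move_arm(
  targets=[
    {"dx": -14, "dy": 0, "dz": 0, "rx": 0, "ry": 0, "rz": 0, "grip": 0},
    {"dx": -20, "dy": 0, "dz": 0, "rx": 0, "ry": 0, "rz": 0, "grip": 0},
    {"dx": -24, "dy": 0, "dz": 0, "rx": 0, "ry": 0, "rz": 0, "grip": 0},
    {"dx": -28, "dy": 0, "dz": 0, "rx": 0, "ry": 0, "rz": 0, "grip": 0},
    {"dx": -31, "dy": 0, "dz": 0, "rx": 0, "ry": 0, "rz": 0, "grip": 0},
  ],
)

```text
time: 22.68
tool_pos: [441.6, 296.0, 118.8]
tcp_rot: [[-0.657, 0.754, -0.002], [0.754, 0.657, 0.005], [0.005, 0.002, -1.0]]
force: [-4.9, 7.5, -0.8]
opening: -0.004
grip_force: 4.7
```

```bash
python3 look2.py; python3 st.py 0 80 118
```

```text
t 22.73 tcp dock [  1.   83.2 118.8] F dock [ 1.5  8.8 -0.6]
griptop 264 X [-1.3  1.7  4.8] Y [37.4 38.7 39.9] Z [118.8 128.6 134.5]
bar+1 348 X [-10.9   2.   14.4] Y [90.8 91.8 96.3] Z [126.7 134.3 139.8]
tcp dock [  1.   83.2 118.8] F dock [ 1.5  8.8 -0.6] op -0.0030850684175599548
t 22.725 pos [441.9 295.6 118.8] F [-4.7  7.7 -0.6] d [-3.3 -1.   0.8] r [ 0.002 -0.005 -0.001]
```

Request:
move_arm(
  targets=[
    {"dx": -1, "dy": -1, "dz": 0, "rx": 0, "ry": 0, "rz": 0, "grip": 0},
    {"dx": -2, "dy": -1, "dz": 0, "rx": 0, "ry": 0, "rz": 0, "grip": 0},
    {"dx": -3, "dy": -1, "dz": 0, "rx": 0, "ry": 0, "rz": 0, "grip": 0},
    {"dx": -4, "dy": -1, "dz": 0, "rx": 0, "ry": 0, "rz": 0, "grip": 0},
    {"dx": -4, "dy": -1, "dz": 0, "rx": 0, "ry": 0, "rz": 0, "grip": 0},
  ],
)

```text
time: 23.35
tool_pos: [444.0, 293.1, 119.1]
tcp_rot: [[-0.657, 0.754, -0.001], [0.754, 0.657, 0.006], [0.005, 0.004, -1.0]]
force: [-3.9, 8.9, -0.9]
opening: 0.001
grip_force: 4.6
```

```bash
python3 st.py 0 80 118
```

```text
tcp dock [  0.9  80.  119.1] F dock [ 2.9  9.3 -0.9] op 0.0009750477757807069
t 23.35 pos [444.  293.1 119.1] F [-3.9  8.9 -0.9] d [ 0.  -0.9  1.1] r [ 0.004 -0.005 -0.   ]
```

Request:
move_arm(
  targets=[
    {"dx": 10, "dy": 0, "dz": 0, "rx": 0, "ry": 0, "rz": 0, "grip": 0},
    {"dx": 10, "dy": 0, "dz": -50, "rx": 0, "ry": 0, "rz": 0, "grip": 0},
    {"dx": -42, "dy": 0, "dz": -55, "rx": 0, "ry": 0, "rz": 0, "grip": 0},
    {"dx": -100, "dy": 0, "dz": -55, "rx": 0, "ry": 0, "rz": 0, "grip": 0},
    {"dx": -158, "dy": 0, "dz": -55, "rx": 0, "ry": 0, "rz": 0, "grip": 0},
  ],
)

```text
time: 23.98
tool_pos: [550.2, 167.7, 174.0]
tcp_rot: [[-0.655, 0.755, 0.002], [0.755, 0.655, 0.0], [-0.001, 0.001, -1.0]]
force: [-0.4, 0.5, 0.3]
opening: 0.001
grip_force: 0.0
```

```bash
python3 st.py 0 -106 117
```

```text
tcp dock [ -1.5 -84.3 174. ] F dock [0.  0.6 0.3] op 0.000545957834705337
t 23.975 pos [550.2 167.7 174. ] F [-0.4  0.5  0.3] d [-21.7   1.5  57. ] r [ 0.001  0.001 -0.003]
```

Request:
move_arm(
  targets=[
    {"dx": -22, "dy": 1, "dz": 0, "rx": 0, "ry": 0, "rz": 0, "grip": 0},
    {"dx": -22, "dy": 1, "dz": 28, "rx": 0, "ry": 0, "rz": 0, "grip": 0},
    {"dx": -22, "dy": 1, "dz": 56, "rx": 0, "ry": 0, "rz": 0, "grip": 0},
    {"dx": -14, "dy": 1, "dz": 56, "rx": 0, "ry": 0, "rz": 0, "grip": 0},
    {"dx": -8, "dy": 1, "dz": 56, "rx": 0, "ry": 0, "rz": 0, "grip": 0},
  ],
)

```text
time: 24.6
tool_pos: [555.0, 164.8, 118.1]
tcp_rot: [[-0.656, 0.755, 0.001], [0.755, 0.656, 0.001], [-0.0, 0.001, -1.0]]
force: [0.6, -0.9, 0.6]
opening: -0.004
grip_force: 0.0
```

```bash
python3 st.py 0 -80 118
```

```text
tcp dock [  0.3 -89.6 118.1] F dock [-0.1 -1.   0.6] op -0.003818523885656479
t 24.6 pos [555.  164.8 118.1] F [ 0.6 -0.9  0.6] d [ 9.6 -0.3  0.1] r [ 0.001  0.    -0.002]
```

Request:
move_arm(
  targets=[
    {"dx": 3, "dy": 0, "dz": 0, "rx": 0, "ry": 0, "rz": 0, "grip": 0},
    {"dx": 6, "dy": 0, "dz": 0, "rx": 0, "ry": 0, "rz": 0, "grip": 0},
    {"dx": 9, "dy": 0, "dz": 0, "rx": 0, "ry": 0, "rz": 0, "grip": 0},
    {"dx": 11, "dy": 0, "dz": 0, "rx": 0, "ry": 0, "rz": 0, "grip": 0},
    {"dx": 13, "dy": 0, "dz": 0, "rx": 0, "ry": 0, "rz": 0, "grip": 0},
  ],
)

```text
time: 25.22
tool_pos: [550.3, 170.7, 119.0]
tcp_rot: [[-0.653, 0.757, 0.009], [0.757, 0.654, -0.003], [-0.008, 0.005, -1.0]]
force: [6.3, -7.3, -0.4]
opening: -0.002
grip_force: 4.9
```

```bash
python3 st.py 0 -77 118
```

```text
tcp dock [  0.5 -82.1 119. ] F dock [-0.1 -9.7 -0.4] op -0.0016629077191854923
t 25.225 pos [550.3 170.7 119. ] F [ 6.3 -7.3 -0.4] d [ 5.1 -0.5  1. ] r [ 0.005  0.008 -0.005]
```

Request:
move_arm(
  targets=[
    {"dx": 1, "dy": 0, "dz": 0, "rx": 0, "ry": 0, "rz": 0, "grip": 0},
    {"dx": 2, "dy": 0, "dz": 0, "rx": 0, "ry": 0, "rz": 0, "grip": 0},
    {"dx": 3, "dy": 0, "dz": 0, "rx": 0, "ry": 0, "rz": 0, "grip": 0},
    {"dx": 4, "dy": 0, "dz": 0, "rx": 0, "ry": 0, "rz": 0, "grip": 0},
    {"dx": 5, "dy": 0, "dz": 0, "rx": 0, "ry": 0, "rz": 0, "grip": 0},
  ],
)

```text
time: 25.85
tool_pos: [547.7, 173.5, 119.1]
tcp_rot: [[-0.653, 0.757, 0.01], [0.757, 0.653, -0.004], [-0.009, 0.005, -1.0]]
force: [8.7, -9.5, -0.2]
opening: 0.002
grip_force: 6.2
```

```bash
python3 st.py 0 -77 118
```

```text
tcp dock [  0.5 -78.3 119.1] F dock [  0.3 -12.8  -0.2] op 0.0017253442400685399
t 25.85 pos [547.7 173.5 119.1] F [ 8.7 -9.5 -0.2] d [ 1.3 -0.5  1.1] r [ 0.005  0.009 -0.006]
```

Request:
move_arm(
  targets=[
    {"dx": 1, "dy": 0, "dz": 0, "rx": 0, "ry": 0, "rz": 0, "grip": 0},
    {"dx": 2, "dy": 0, "dz": 0, "rx": 0, "ry": 0, "rz": 0, "grip": 0},
    {"dx": 2, "dy": 0, "dz": 0, "rx": 0, "ry": 0, "rz": 0, "grip": 0},
    {"dx": 2, "dy": 0, "dz": 0, "rx": 0, "ry": 0, "rz": 0, "grip": 0},
    {"dx": 2, "dy": 0, "dz": 0, "rx": 0, "ry": 0, "rz": 0, "grip": 0},
  ],
)

```text
time: 26.48
tool_pos: [547.4, 174.0, 119.4]
tcp_rot: [[-0.652, 0.758, 0.012], [0.758, 0.652, -0.004], [-0.011, 0.006, -1.0]]
force: [9.0, -10.5, 0.3]
opening: -0.002
grip_force: 7.0
```

```bash
python3 st.py 0 -77 118
```

```text
tcp dock [  0.5 -77.7 119.4] F dock [ -0.1 -13.8   0.3] op -0.0015949724317807401
t 26.475 pos [547.4 174.  119.4] F [  9.  -10.5   0.3] d [ 0.7 -0.5  1.4] r [ 0.006  0.011 -0.007]
```

Force rises while position hardly changes, so this end is at or near the stop. Now the +y lever again.

Request:
move_arm(
  targets=[
    {"dx": -12, "dy": 0, "dz": 0, "rx": 0, "ry": 0, "rz": 0, "grip": 0},
    {"dx": -12, "dy": 0, "dz": -50, "rx": 0, "ry": 0, "rz": 0, "grip": 0},
    {"dx": 42, "dy": 0, "dz": -55, "rx": 0, "ry": 0, "rz": 0, "grip": 0},
    {"dx": 100, "dy": 0, "dz": -55, "rx": 0, "ry": 0, "rz": 0, "grip": 0},
    {"dx": 158, "dy": 0, "dz": -55, "rx": 0, "ry": 0, "rz": 0, "grip": 0},
  ],
)

```text
time: 27.1
tool_pos: [436.6, 300.6, 173.0]
tcp_rot: [[-0.656, 0.755, 0.001], [0.755, 0.656, 0.002], [0.001, 0.002, -1.0]]
force: [0.6, 1.7, 0.3]
opening: 0.004
grip_force: 0.0
```

```bash
python3 st.py 0 98 117
```

```text
tcp dock [  0.3  90.5 173. ] F dock [1.5 0.9 0.3] op 0.0039009165478244693
t 27.1 pos [436.6 300.6 173. ] F [0.6 1.7 0.3] d [ 7.4 -0.4 56. ] r [ 0.002 -0.001 -0.002]
```

Request:
move_arm(
  targets=[
    {"dx": 8, "dy": 0, "dz": 0, "rx": 0, "ry": 0, "rz": 0, "grip": 0},
    {"dx": 8, "dy": 0, "dz": 28, "rx": 0, "ry": 0, "rz": 0, "grip": 0},
    {"dx": 8, "dy": 0, "dz": 54, "rx": 0, "ry": 0, "rz": 0, "grip": 0},
    {"dx": 0, "dy": 0, "dz": 54, "rx": 0, "ry": 0, "rz": 0, "grip": 0},
    {"dx": -8, "dy": 0, "dz": 54, "rx": 0, "ry": 0, "rz": 0, "grip": 0},
  ],
)

```text
time: 27.72
tool_pos: [444.4, 292.5, 119.0]
tcp_rot: [[-0.655, 0.756, 0.001], [0.756, 0.655, 0.001], [0.001, 0.001, -1.0]]
force: [-5.5, 5.3, -0.2]
opening: 0.002
grip_force: 4.4
```

Request:
move_arm(
  targets=[
    {"dx": -3, "dy": 0, "dz": 0, "rx": 0, "ry": 0, "rz": 0, "grip": 0},
    {"dx": -5, "dy": 0, "dz": 0, "rx": 0, "ry": 0, "rz": 0, "grip": 0},
    {"dx": -7, "dy": 0, "dz": 0, "rx": 0, "ry": 0, "rz": 0, "grip": 0},
    {"dx": -8, "dy": 0, "dz": 0, "rx": 0, "ry": 0, "rz": 0, "grip": 0},
    {"dx": -8, "dy": 0, "dz": 0, "rx": 0, "ry": 0, "rz": 0, "grip": 0},
  ],
)

```text
time: 28.35
tool_pos: [446.0, 290.4, 119.0]
tcp_rot: [[-0.657, 0.754, -0.003], [0.754, 0.657, 0.005], [0.006, 0.001, -1.0]]
force: [-7.1, 7.7, 0.4]
opening: 0.003
grip_force: 5.3
```

```bash
python3 st.py 0 76 118
```

```text
tcp dock [  0.7  76.7 119. ] F dock [-0.3 10.4  0.4] op 0.0025985739627797633
t 28.35 pos [446.  290.4 119. ] F [-7.1  7.7  0.4] d [-0.7 -0.7  1. ] r [ 0.001 -0.006 -0.   ]
```

Request:
move_arm(
  targets=[
    {"dx": -1, "dy": 0, "dz": 0, "rx": 0, "ry": 0, "rz": 0, "grip": 0},
    {"dx": -2, "dy": 0, "dz": 0, "rx": 0, "ry": 0, "rz": 0, "grip": 0},
    {"dx": -3, "dy": 0, "dz": 0, "rx": 0, "ry": 0, "rz": 0, "grip": 0},
    {"dx": -4, "dy": 0, "dz": 0, "rx": 0, "ry": 0, "rz": 0, "grip": 0},
    {"dx": -5, "dy": 0, "dz": 0, "rx": 0, "ry": 0, "rz": 0, "grip": 0},
  ],
)

```text
time: 28.98
tool_pos: [447.0, 289.3, 118.9]
tcp_rot: [[-0.659, 0.752, -0.007], [0.752, 0.659, 0.008], [0.01, 0.0, -1.0]]
force: [-12.2, 13.7, 0.6]
opening: -0.004
grip_force: 9.1
```

```bash
python3 st.py 0 76 118
```

```text
tcp dock [  0.6  75.2 118.9] F dock [-0.1 18.3  0.6] op -0.0036505348307626076
t 28.975 pos [447.  289.3 118.9] F [-12.2  13.7   0.6] d [ 0.8 -0.6  0.9] r [ 0.    -0.01   0.002]
```

Lever a has a clear hard stop: 18 N for about 1.5 mm. One more push on lever b to the same force.

Request:
move_arm(
  targets=[
    {"dx": 14, "dy": 0, "dz": 0, "rx": 0, "ry": 0, "rz": 0, "grip": 0},
    {"dx": 14, "dy": 0, "dz": -50, "rx": 0, "ry": 0, "rz": 0, "grip": 0},
    {"dx": -42, "dy": 0, "dz": -55, "rx": 0, "ry": 0, "rz": 0, "grip": 0},
    {"dx": -100, "dy": 0, "dz": -55, "rx": 0, "ry": 0, "rz": 0, "grip": 0},
    {"dx": -158, "dy": 0, "dz": -55, "rx": 0, "ry": 0, "rz": 0, "grip": 0},
  ],
)

```text
time: 29.6
tool_pos: [557.5, 161.6, 174.8]
tcp_rot: [[-0.655, 0.755, 0.003], [0.755, 0.655, 0.001], [-0.002, 0.003, -1.0]]
force: [1.4, 0.7, -0.6]
opening: -0.003
grip_force: 0.0
```

```bash
python3 st.py 0 -97 117
```

```text
tcp dock [  0.  -93.7 174.8] F dock [ 1.5 -0.4 -0.6] op -0.0030323344985704447
t 29.6 pos [557.5 161.6 174.8] F [ 1.4  0.7 -0.6] d [-3.2 -0.2 57.8] r [ 0.003  0.002 -0.003]
```

Request:
move_arm(
  targets=[
    {"dx": -4, "dy": 0, "dz": 0, "rx": 0, "ry": 0, "rz": 0, "grip": 0},
    {"dx": -4, "dy": 0, "dz": 28, "rx": 0, "ry": 0, "rz": 0, "grip": 0},
    {"dx": -4, "dy": 0, "dz": 55, "rx": 0, "ry": 0, "rz": 0, "grip": 0},
    {"dx": 4, "dy": 0, "dz": 55, "rx": 0, "ry": 0, "rz": 0, "grip": 0},
    {"dx": 12, "dy": 0, "dz": 55, "rx": 0, "ry": 0, "rz": 0, "grip": 0},
  ],
)

```text
time: 30.22
tool_pos: [547.9, 173.5, 119.3]
tcp_rot: [[-0.656, 0.755, 0.002], [0.755, 0.656, 0.001], [-0.001, 0.002, -1.0]]
force: [5.7, -7.5, -0.2]
opening: 0.003
grip_force: 6.1
```

Request:
move_arm(
  targets=[
    {"dx": 3, "dy": 0, "dz": 0, "rx": 0, "ry": 0, "rz": 0, "grip": 0},
    {"dx": 6, "dy": 0, "dz": 0, "rx": 0, "ry": 0, "rz": 0, "grip": 0},
    {"dx": 8, "dy": 0, "dz": 0, "rx": 0, "ry": 0, "rz": 0, "grip": 0},
    {"dx": 10, "dy": 0, "dz": 0, "rx": 0, "ry": 0, "rz": 0, "grip": 0},
    {"dx": 10, "dy": 0, "dz": 0, "rx": 0, "ry": 0, "rz": 0, "grip": 0},
  ],
)

```text
time: 30.85
tool_pos: [547.3, 174.2, 121.0]
tcp_rot: [[-0.652, 0.758, 0.013], [0.758, 0.652, -0.005], [-0.013, 0.007, -1.0]]
force: [9.6, -12.5, -0.5]
opening: -0.002
grip_force: 7.8
```

```bash
python3 st.py 0 -75 118
```

```text
tcp dock [  0.6 -77.5 121. ] F dock [ -1.  -15.8  -0.5] op -0.0023186966893652193
t 30.85 pos [547.3 174.2 121. ] F [  9.6 -12.5  -0.5] d [ 2.5 -0.6  3. ] r [ 0.007  0.013 -0.007]
```

This lever is on its hard stop too: same position, higher force. Retracting for a final look from above.

Request:
move_arm(
  targets=[
    {"dx": -14, "dy": 0, "dz": 0, "rx": 0, "ry": 0, "rz": 0, "grip": 0},
    {"dx": -14, "dy": 0, "dz": -50, "rx": 0, "ry": 0, "rz": 0, "grip": 0},
    {"dx": -14, "dy": 0, "dz": -110, "rx": 0, "ry": 0, "rz": 0, "grip": 0},
    {"dx": -14, "dy": 0, "dz": -150, "rx": 0, "ry": 0, "rz": 0, "grip": 0},
    {"dx": -14, "dy": 0, "dz": -150, "rx": 0, "ry": 0, "rz": 0, "grip": 0},
  ],
)

```text
time: 31.48
tool_pos: [552.0, 171.0, 273.0]
tcp_rot: [[-0.656, 0.754, 0.008], [0.754, 0.656, 0.005], [-0.002, 0.009, -1.0]]
force: [-0.5, 0.3, -0.0]
opening: 0.001
grip_force: 0.0
```

```bash
python3 - <<'E'
from look2 import *
for i in range(3): c=cap('wrist')
W=cloud(c); Z=np.nan_to_num(W[...,2],nan=-99); D=W[...,:2]-C0; X=D@ux; Y=D@uy
m=(abs(X)<5)&(abs(Y)<36)&(Z>122)&(Z<145); k=np.polyfit(Y[m],Z[m],1); print('grip top n',m.sum(),'slope',k,'Yr',Y[m].min(),Y[m].max())
r=Z[m]-np.polyval(k,Y[m]); g=np.abs(r)<1.5; print('fit2',np.polyfit(Y[m][g],Z[m][g],1),g.sum())
for s in(1,-1):
    m=(abs(X)<14)&(Y*s>45)&(Y*s<90)&(Z>105)&(Z<145)&(c['color'].max(-1)<110)
    if m.sum()>20: print('bar',s,m.sum(),np.percentile(Y[m],[2,50,98]),np.percentile(Z[m],98))
print(robot.sense()['tool_pos'],robot.sense()['force'],robot.sense()['time'])
save(c,'fin.png')
E
```

```text
grip top n 1055 slope [1.81467406e-03 1.33321320e+02] Yr -35.97702093580875 35.93218162051664
fit2 [2.28315576e-03 1.33323089e+02] 1011
bar 1 686 [51.76438516 57.78106653 64.91718248] 136.76900940262732
bar -1 426 [-63.07410461 -56.98587177 -51.47983295] 136.45133054181804
[549.28656503 170.06198746 267.60881755] [0.13089167 0.34625704 0.60594936] 31.625
```

View pics/fin.png

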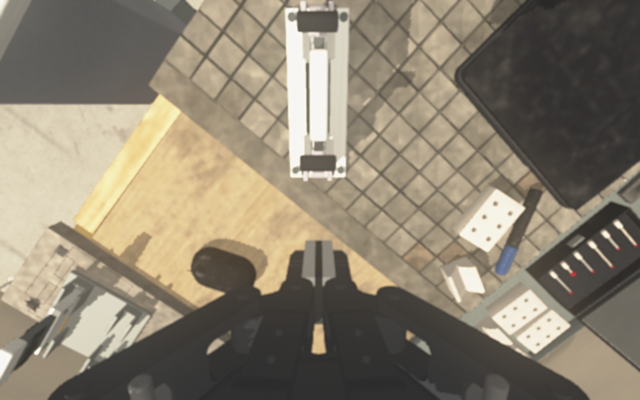

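Both crossbars are swung in, at (317,20) and (317,163). The grip bar lies level: slope 0.002, top at about 133 mm, so the underside is at about 18–19 mm. The arm is clear, so I'm handing in.

```bash
python3 -c "
from plant import robot
print(robot.hand_in())"
```

```text
the job is handed in; nothing more can be done
None
```

I lowered the long module into the dock, drew it down with the levers in alternating steps until both hit a hard stop, and handed the job in; it looked level and home, but hand-in returned no verdict.

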